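# Stopper the chilled carafe

### The arm

A 7-joint arm with a two-finger parallel gripper is mounted at the origin on a cart in front of the work surface, level with it; the furniture and walls round the work are solid. World frame = base frame: x ahead of the robot, y to its left, z up, the work surface at z = 0. Lengths are in m, angles in rad, forces in N, time in s.
With the tool pointing down it reaches from about 0.4 to 0.85 m from the base axis. Payload 10.4 kg.
Tool frame: the origin (TCP) lies on the centre line of the jaws, within the pads' length; the fingertips stand 17 mm ahead of it and the grasp point (between the pads) lies 2 mm behind it (manip.tcp_to_tips is the distance from the TCP to the fingertips, in m); z points along the fingers, x is the direction in which the jaws open and shut, and the axes are right-handed (so a half turn about z gives the same grasp; the last joint's range is limited). The gripper opens to 85 mm and grips with 20 to 120 N. Pads are 22 mm wide; open, the fingers measure 114 mm over their backs; the gripper's body (76 mm by 85 mm) begins 54 mm behind the grasp point. The pads swing forward as they close: fully open they stand 13 mm farther back than shut.
Start: joints at [-1.37, 0.332, -0.065, 1.46, 0.022, 1.35, -0.088], TCP at [0.139, 0.609, 0.248] pointing down, gripper open.
Joint ranges: [-2.6, 2.6], [-0.5, 2.12], [-1.47, 1.34], [0.16, 2.42], [-1.27, 4.41], [0.06, 2.06], [-2.6, 2.6]. Speed limits (rad/s): [2.22, 2.22, 2.79, 2.79, 3.14, 3.14, 3.14].

### API

Orientations are given as a unit quaternion [x, y, z, w].
In Python, from workcell import manip gives the robot as it stands.
- The arm moves only by the shell command python3 -m pendant 'ROWS' [FORCE]. ROWS is JSON, a list of rows, each a list of 3 entries, a list of its own where there are three numbers: the shift along the world's x, y, z in cm, then the turn, a rotation vector about the world's x, y, z in degrees, then the closure in counts, from 0 (fully open) to 255 (shut). A call has 1 to 12 rows; each row shifts and turns the pose as measured when the row begins; what a row does not reach is not made up. A row lasts 1/8 s, in which the tool goes at most 62.5 mm and 10.7 degrees, less where a joint would pass 70% of its speed; a pose out of reach is approached as far as the arm can. A call is refused whole if a number of a shift passes 6.25 or a number of a turn 10.7, either way. A call with a gripper value outside its range is refused whole. The fingers move at their own pace and stop on an object; FORCE is the grip in N (left out, the last holds). Time passes only in rows, so rows that do not move let the fingers close. It gives the time, the measured TCP pose, the force and the opening at its end, in the units of the state.
- manip.get_obs(): the state, without advancing time (a new reading comes with each control period).
- manip.camera(name): name is "scene" or "top" or "wrist"; returns a dict with "pixels" (384x512x3 uint8, red, green, blue), "range_z" (384x512 float32, m along the optical axis (not along the pixel's ray), 0 where there is no reading), "K" (3x3 intrinsics, pixels), "dist" ([k1, k2, p1, p2, k3] as OpenCV has them; the pictures are not rectified), "origin" and "rotation" of the camera in the world; the wrist camera has in their place "hand_eye" (4x4, takes a point from camera to tool coordinates, whose origin is the TCP and whose axes are the tool frame's). Camera axes: x right, y down, z forward; pixel columns grow to the right and rows downward; lengths in m; the calibration is good to about 2 mm. A picture is of the moment at which its call begins: read the wrist's pose just before it.
- manip.hand_in(): hands the job in, once; it reports no verdict.
The state is a dict: "clock": time; "joint_pos": joint angles; "joint_velocities": joint speeds; "tau": joint torques, N m; "position": TCP position; "ee_rot": TCP orientation; "ft_force": force on the tool from outside, world axes, zero at the start; "torque": the same for the moment, N m; "grip_width": opening from 0.0 (shut) to 1.0 (fully open).
Only numpy, scipy, OpenCV 4.12 (cv2) and the standard library are available. Lean on these libraries where they do the work, as an engineer would, in place of code of your own. Each camera call takes 0.05 s, during which the arm holds its last target.

### The job

The wine in the carafe leaning in the ice bucket has breathed long enough. Lift the loose steel cover off the carafe by its knob and set it down on the black bar mat, knob up; then take the cork stopper with the wooden head from the mat and put it into the carafe's neck, fully home with its collar down on the rim. Do not drop either of them, and do not knock over or push aside the tumbler on the mat or the wine bottle behind the bucket.

Things in the scene. Friction and masses are not known exactly. Their poses are not given: they have to be found in the camera images.
- bucket: Round steel ice bucket, 160 high, rim diameter 200, foot diameter 156, with a carry handle on each of its y sides (reaching 121 from its axis), full of ice; it does not move. Origin: centre of its underside, z up. The carafe leans out of it toward its -x side, which faces more or less to the robot.
- carafe_mouth (a point): Centre of the mouth of the green glass carafe, in the plane of its rim; the carafe is bedded firmly in the ice and leans 28 degrees from vertical. z points out of the neck along its axis. Rim: outer diameter 66; bore: diameter 51 at the rim, tapering evenly to 41 at 50 depth (a flared neck). The mouth is about 272 above the worktop.
- cover: Loose steel breather cover, a flat round lid that at the start sits in the carafe's mouth. Origin: centre of the underside of its spigot, z up through the knob. Spigot diameter 42 and 14 long; disc diameter 68, from z = 14 to 21; stem diameter 16; cylindrical knob diameter 28, from z = 31 to 58. In the mouth the disc rests on the rim, origin 14 inside the neck. 130 g.
- cover_knob (a point): Centre of the cover's knob, 46 above the cover's origin, where to grip; axes as the cover.
- bar_mat: Black rubber bar mat with small nubs, 200 (x) by 280 (y); things stand on the nubs, 10 above the worktop (edge lip 12), fixed to the worktop. Origin: centre of its underside, z up. The stopper and the tumbler stand on its far half (+x); the near half is clear.
- stopper: Tapered stopper, 102 long, standing on its narrow end on the mat. Origin: centre of the narrow end, z to the head. Cork plug: diameter 36 at z = 3 to 47 at z = 50; steel collar diameter 62, z = 50 to 55; wooden head diameter 40, z = 64 to 92, rounded off to 102. Seated, the collar rests on the carafe's rim, the origin 50 inside the neck; radial play 2. 160 g.
- stopper_head (a point): Point on the stopper's axis at the middle of the head, 78 above the stopper's origin, where to grip; axes as the stopper.
- tumbler: Clear glass tumbler upside down on the mat beside the stopper, diameter 68, 88 high; bystander. Origin: centre of its underside.
- wine_bottle: Violet wine bottle behind the ice bucket, diameter 75, 297 high; bystander. Origin: centre of its underside.
There are look-alikes about, which are no part of the job. Leave any blue look-alike of the stopper alone. Leave any turquoise look-alike of the cover alone.

How it is judged:
By the outcome, as a careful person would: the job done as asked, in the order asked, and still so for the second after the job is handed in, with the robot touching nothing.
It also fails if it takes over 56 s, if anything falls off the work surface, if the arm or the gripper's body presses on something with over 40 N, if the wrist force passes 120 N, or if a joint passes its speed limit or range.

## Working session

There is one attempt and no reset: what is moved stays moved. The work goes in short steps, Python scripts to look and compute and a shell command to move; the robot and the scene stay as the last step left them, time stands still between calls to the robot, and variables do not carry over. Pictures are saved under pics/ and viewed, and the job is handed in when it is done.

```bash
mkdir -p pics; ls
cat > h.py <<'E'
import numpy as np, cv2
from workcell import manip
from scipy.spatial.transform import Rotation as R
def cam(name):
    o=manip.get_obs(); c=manip.camera(name)
    if name=='wrist':
        T=np.eye(4);T[:3,:3]=R.from_quat(o['ee_rot']).as_matrix();T[:3,3]=o['position']
        T=T@np.array(c['hand_eye'])
    else:
        T=np.eye(4);r=np.array(c['rotation']);T[:3,:3]=r if r.shape==(3,3) else R.from_quat(r).as_matrix();T[:3,3]=c['origin']
    c['T']=T; np.savez('last_'+name+'.npz',**{k:np.array(v) for k,v in c.items()})
    return c
def load(name): return dict(np.load('last_'+name+'.npz'))
def cloud(c):
    h,w=c['range_z'].shape
    u,v=np.meshgrid(np.arange(w),np.arange(h))
    p=cv2.undistortPoints(np.stack([u,v],-1).reshape(-1,1,2).astype(np.float64),np.array(c['K'],float),np.array(c['dist'],float)).reshape(h,w,2)
    z=c['range_z'].astype(float)
    P=np.concatenate([p*z[...,None],z[...,None]],-1)
    return P@c['T'][:3,:3].T+c['T'][:3,3]
def save(c,fn,box=None,s=1.5):
    im=c['pixels'][...,::-1]
    if box: u0,v0,u1,v1=box; im=im[v0:v1,u0:u1]
    cv2.imwrite('pics/'+fn,cv2.resize(im,None,fx=s,fy=s,interpolation=cv2.INTER_CUBIC))
E
python3 - <<'E'
from h import *
o=manip.get_obs();print({k:np.round(v,3) for k,v in o.items()})
for n in ['scene','top','wrist']:
    c=cam(n);save(c,n+'1.png');print(n,np.round(c['T'],3).tolist(),np.round(c['K'],1).tolist())
E
```

```text
pics
{'clock': np.float64(0.0), 'joint_pos': array([-1.37 ,  0.333, -0.065,  1.461,  0.022,  1.35 , -0.089]), 'joint_velocities': array([-0.002,  0.   , -0.001,  0.   , -0.001,  0.001, -0.   ]), 'tau': array([-1.0000e-03, -6.2544e+01,  4.9000e-02, -3.9161e+01,  1.6000e-02,
        1.0000e-02, -0.0000e+00]), 'position': array([0.139, 0.609, 0.248]), 'ee_rot': array([ 0.782,  0.624, -0.001,  0.   ]), 'ft_force': array([-0.044,  0.892, -0.287]), 'torque': array([ 0.022, -0.006, -0.033]), 'grip_width': np.float64(1.0)}
scene [[0.907, -0.299, 0.296, 0.197], [-0.421, -0.665, 0.617, -0.941], [0.013, -0.684, -0.729, 1.176], [0.0, 0.0, 0.0, 1.0]] [[456.7, 0.0, 246.5], [0.0, 456.7, 189.7], [0.0, 0.0, 1.0]]
top [[-0.02, -0.996, 0.089, 0.465], [-1.0, 0.021, 0.0, -0.114], [-0.002, -0.089, -0.996, 1.511], [0.0, 0.0, 0.0, 1.0]] [[425.3, 0.0, 250.9], [0.0, 425.3, 189.6], [0.0, 0.0, 1.0]]
wrist [[0.222, 0.939, 0.262, 0.072], [0.975, -0.213, -0.061, 0.624], [-0.001, 0.268, -0.963, 0.372], [0.0, 0.0, 0.0, 1.0]] [[297.2, 0.0, 257.1], [0.0, 297.2, 193.2], [0.0, 0.0, 1.0]]
```

View pics/scene1.png

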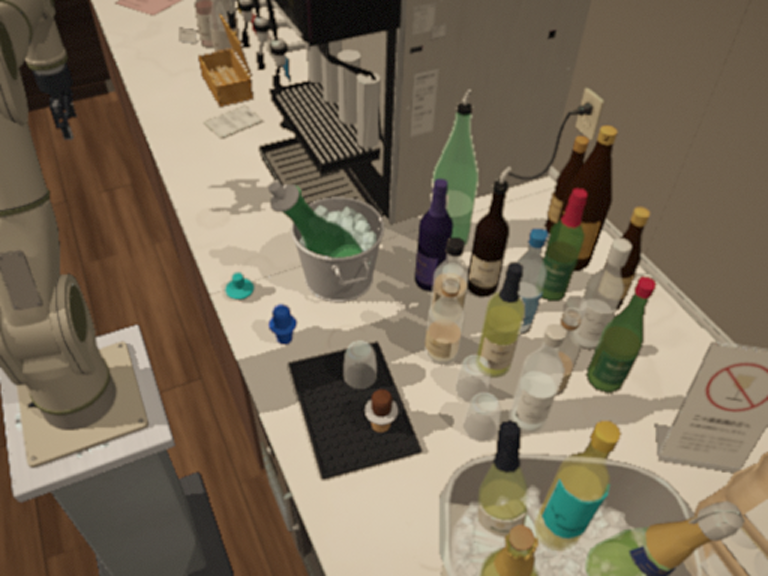

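View pics/top1.png

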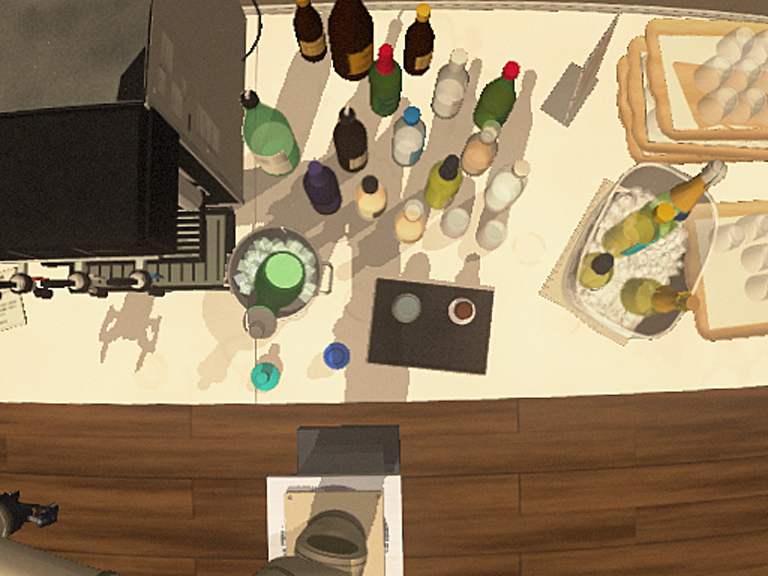

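View pics/wrist1.png

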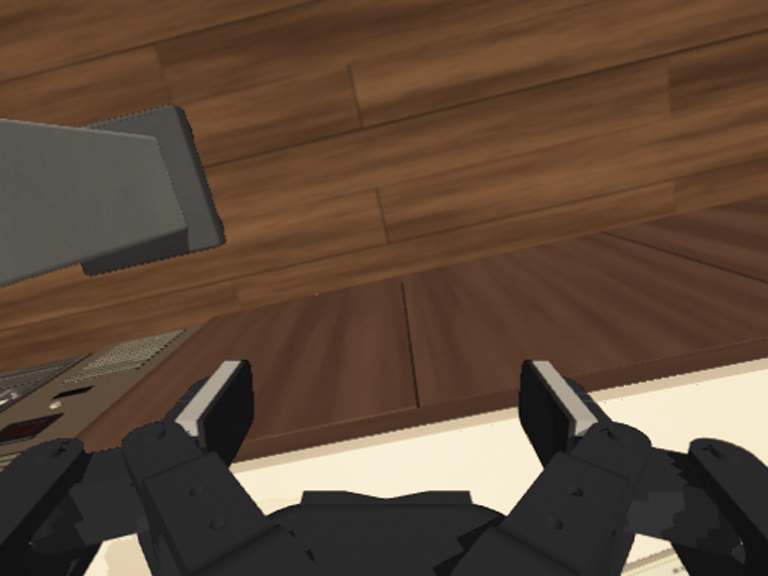

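The top view shows the covered carafe mouth at about (260,320), the mat at (432,325), the stopper at (462,311) and the tumbler at (406,307), in enlarged pixels. The turquoise and blue look-alikes are at (265,376) and (337,355). Next I'll measure them.

Run:
```python
from h import *
for n in ['scene','top']:
    c=load(n);P=cloud(c)
    pts={'scene':dict(cover=(280,197),stop=(380,398),tumb=(360,350),mat1=(293,362),mat2=(375,345),mat3=(415,452),mat4=(325,470)),
         'top':dict(cover=(262,320),stop=(462,310),tumb=(406,307),mat1=(376,280),mat2=(493,290),mat3=(485,373),mat4=(369,360),bottle=(317,170),bucket=(280,272))}[n]
    for k,(u,v) in pts.items():
        print(n,k,np.round(P[int(v/1.5),int(u/1.5)],3))
c=load('scene');save(c,'s_cov.png',(160,100,270,200),7);save(c,'s_stop.png',(190,220,290,320),6)
c=load('top');save(c,'t_cov.png',(140,150,230,270),5);save(c,'t_mat.png',(235,175,340,255),7)
```

```text
scene cover [0.494 0.106 0.289]
scene stop [ 0.526 -0.308  0.112]
scene tumb [ 0.545 -0.179  0.095]
scene mat1 [ 0.429 -0.09   0.01 ]
scene mat2 [ 0.607 -0.12   0.008]
scene mat3 [ 0.565 -0.385  0.009]
scene mat4 [ 0.395 -0.347  0.005]
top cover [0.511 0.112 0.276]
top stop [ 0.532 -0.301  0.108]
top tumb [ 0.542 -0.176  0.096]
top mat1 [ 0.613 -0.111 -0.003]
top mat2 [ 0.582 -0.389 -0.001]
top mat3 [ 0.387 -0.364  0.007]
top mat4 [ 0.422 -0.093  0.019]
top bottle [ 0.801 -0.001  0.299]
top bucket [0.618 0.094 0.159]
```

View pics/s_cov.png

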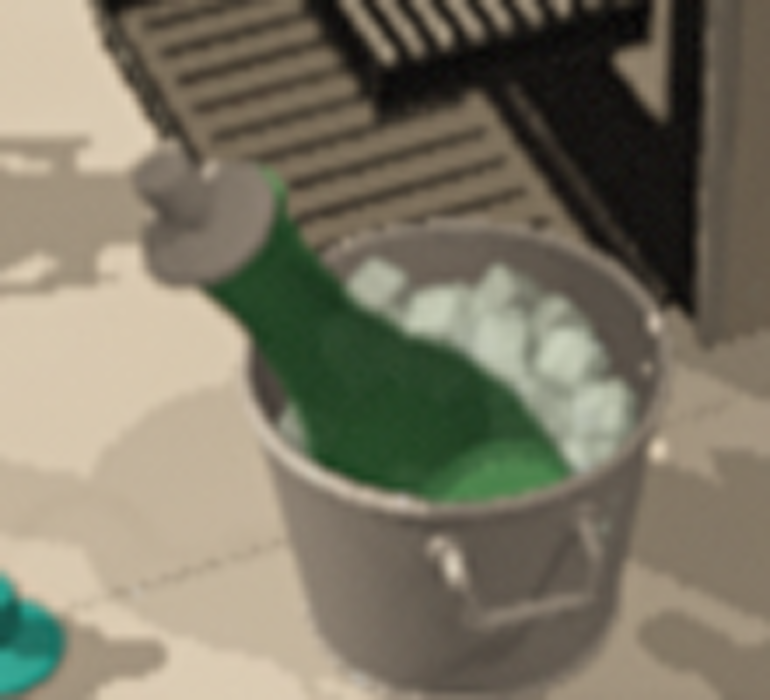

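View pics/t_cov.png

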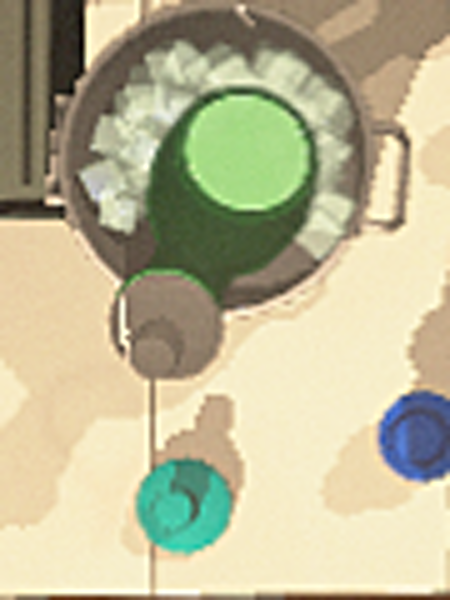

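View pics/t_mat.png

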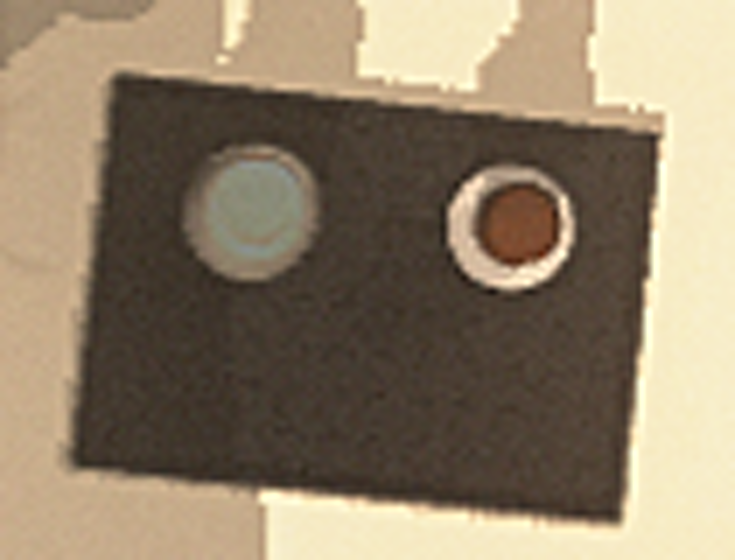

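View pics/s_stop.png

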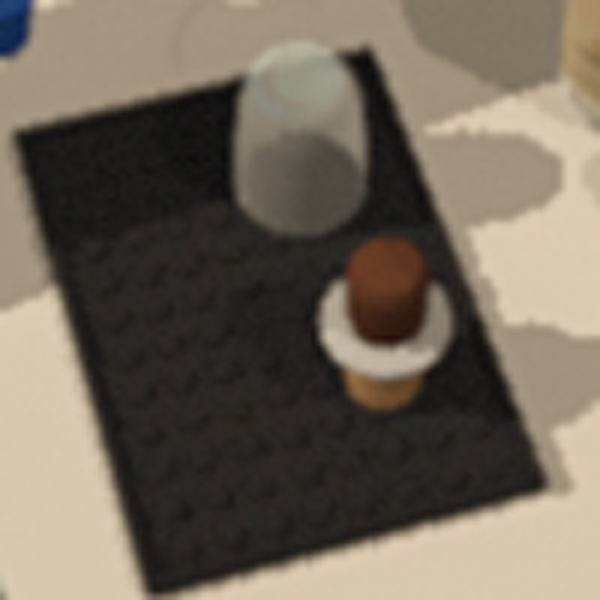

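```bash
cat >> h.py <<'E'
from scipy.optimize import least_squares
def sdf(q,cyl):
    r=np.hypot(q[:,0],q[:,1]);z=q[:,2];D=[]
    for z0,z1,rad in cyl:
        a=r-rad;b=np.maximum(z0-z,z-z1)
        D.append(np.where((a>0)&(b>0),np.hypot(np.maximum(a,0),np.maximum(b,0)),np.maximum(a,b)))
    return np.min(D,0)
COVER=[(.014,.021,.034),(.021,.031,.008),(.031,.058,.014)]
STOP=[(.003,.018,.0197),(.018,.034,.0215),(.034,.050,.0230),(.050,.055,.031),(.055,.064,.010),(.064,.095,.020),(.095,.099,.0175),(.099,.102,.013)]
def frame(az,tilt): # z axis tilted by tilt toward azimuth az
    return R.from_rotvec(tilt*np.array([-np.sin(az),np.cos(az),0]))
def fit(pts,cyl,x0,tilt=None):
    # x0: x,y,z,(tx,ty) free tilts or az with fixed tilt
    def rot(x):
        if tilt is not None: return frame(x[3],tilt)
        return R.from_rotvec([x[3],x[4],0])
    f=lambda x: sdf(rot(x).inv().apply(pts-x[:3]),cyl)/.002
    s=least_squares(f,x0,loss='soft_l1',x_scale=[.01,.01,.01]+[.1]*(len(x0)-3))
    return s.x,rot(s.x),np.sqrt(np.mean((f(s.x)*.002)**2)),np.median(abs(f(s.x)*.002))
E
cat > m1.py <<'E'
from h import *
import sys
allc=[];alls=[];allt=[]
for n in ['scene','top']:
    c=load(n);P=cloud(c);rgb=c['pixels'].astype(float);ok=c['range_z']>0
    sat=rgb.max(-1)-rgb.min(-1)
    m=ok&(np.linalg.norm(P-[.51,.11,.28],axis=-1)<.075)&(sat<.3*rgb.max(-1))&(P[...,2]>.235)
    p=P[m];allc.append(p)
    m=ok&(np.linalg.norm(P[...,:2]-[.530,-.303],axis=-1)<.045)&(P[...,2]>.03)&(P[...,2]<.13)
    q=P[m];alls.append(q)
    for a,cyl,x0,t in [(p,COVER,[.52,.11,.25,np.pi],np.radians(28)),(p,COVER,[.52,.11,.25,0,-.49],None),(q,STOP,[.53,-.303,.010,0,0],None)]:
        x,r,e,md=fit(a,cyl,x0,t);ax=r.apply([0,0,1])
        print(n,len(a),'org',np.round(x[:3],4),'az',np.round(np.degrees(np.arctan2(ax[1],ax[0])),1),'tilt',np.round(np.degrees(np.arccos(ax[2])),1),'rms/med',np.round([e,md],4),'knob',np.round(x[:3]+.046*ax,4))
    m=ok&(np.linalg.norm(P[...,:2]-[.545,-.177],axis=-1)<.05)&(P[...,2]>.088)&(P[...,2]<.11)
    t=P[m];print(' tumbler',len(t),t.mean(0).round(3) if len(t) else '')
for a,cyl,x0,t in [(allc,COVER,[.52,.11,.25,np.pi],np.radians(28)),(alls,STOP,[.53,-.303,.010,0,0],None)]:
    x,r,e,md=fit(np.concatenate(a),cyl,x0,t);ax=r.apply([0,0,1])
    print('both org',np.round(x[:3],4),'ax',ax.round(3),'az',np.round(np.degrees(np.arctan2(ax[1],ax[0])),1),np.round([e,md],4),'mouth',np.round(x[:3]+.014*ax,4),'knob',np.round(x[:3]+.046*ax,4))
E
python3 m1.py
```

```text
scene 341 org [0.5148 0.1183 0.2579] az 173.8 tilt 28.0 rms/med [0.006  0.0013] knob [0.4933 0.1206 0.2985]
scene 341 org [0.5144 0.1183 0.2577] az 173.6 tilt 27.3 rms/med [0.006  0.0013] knob [0.4934 0.1206 0.2986]
scene 401 org [ 0.5331 -0.304   0.011 ] az 164.4 tilt 1.2 rms/med [0.0014 0.0009] knob [ 0.5322 -0.3038  0.057 ]
 tumbler 230 [ 0.541 -0.184  0.096]
top 371 org [0.5127 0.1152 0.2561] az 172.3 tilt 28.0 rms/med [0.0037 0.0012] knob [0.4913 0.1181 0.2967]
top 371 org [0.5132 0.1151 0.2562] az 172.8 tilt 29.3 rms/med [0.0037 0.0013] knob [0.4909 0.118  0.2963]
top 255 org [ 0.5322 -0.3036  0.0103] az -111.3 tilt 1.0 rms/med [0.0015 0.001 ] knob [ 0.5319 -0.3044  0.0563]
 tumbler 207 [ 0.543 -0.179  0.094]
both org [0.5141 0.117  0.2571] ax [-0.465  0.064  0.883] az 172.2 [0.005  0.0014] mouth [0.5076 0.1179 0.2694] knob [0.4927 0.1199 0.2977]
both org [ 0.5326 -0.3039  0.0106] ax [-0.009 -0.     1.   ] az -178.1 [0.0015 0.001 ] mouth [ 0.5325 -0.3039  0.0246] knob [ 0.5322 -0.3039  0.0566]
```

```bash
cat >> h.py <<'E'
AX=frame(np.radians(172.4),np.radians(28)).apply([0,0,1])
def tool(axis,yaw):
    z=-axis/np.linalg.norm(axis);x=np.array([np.cos(np.radians(yaw)),np.sin(np.radians(yaw)),0]);x-=z*(x@z);x/=np.linalg.norm(x)
    return R.from_matrix(np.stack([x,np.cross(z,x),z],1))
def go(grasp,axis,yaw=82.4):
    o=manip.get_obs();Rt=tool(axis,yaw);tcp=np.array(grasp)+.002*Rt.apply([0,0,1])
    d=(tcp-o['position'])*100;rv=np.degrees((Rt*R.from_quat(o['ee_rot']).inv()).as_rotvec())
    n=int(np.ceil(max(np.linalg.norm(d)/6.25,np.linalg.norm(rv)/10.7,1)))
    print('t',round(float(o['clock']),2),'tcp',np.round(o['position'],4),'d',d.round(2),'rv',rv.round(2),'n',n,'per',(d/n).round(2),(rv/n).round(2),'F',np.round(o['ft_force'],1),'grip',round(float(o['grip_width']),3),'q',np.round(o['joint_pos'],2))
KNOB=np.array([.4925,.1197,.2978])
E
python3 -c "
from h import *
go(KNOB+.11*AX,AX)"
```

```text
t 0.15 tcp [0.1386 0.6092 0.2477] d [ 30.36 -48.28  14.54] rv [ -4.91 -27.58   5.13] n 10 per [ 3.04 -4.83  1.45] [-0.49 -2.76  0.51] F [ 0.6 -0.7 -0.2] grip 1.002 q [-1.37  0.33 -0.06  1.46  0.02  1.35 -0.09]
```

```bash
python3 -m pendant '[[[0,0,6],[0,0,0],0],[[0,0,6],[0,0,0],0],[[3,-5,1],[-0.5,-3,0.5],0],[[3,-5,1],[-0.5,-3,0.5],0],[[3,-5,0.5],[-0.5,-3,0.5],0],[[3,-5,0.5],[-0.5,-3,0.5],0],[[3,-5,0],[-0.5,-3,0.5],0],[[3,-5,0],[-0.5,-3,0.5],0],[[3,-5,0],[-0.5,-3,0.5],0],[[3,-5,0],[-0.5,-3,0.5],0],[[3,-5,0],[-0.5,-3,0.5],0]]'; python3 -c "
from h import *
go(KNOB+.11*AX,AX)"
```

```text
clock: 1.52
position: [0.4135, 0.1454, 0.3985]
ee_rot: [0.732, 0.637, 0.16, 0.183]
ft_force: [0.9, -0.5, 1.3]
grip_width: 1.0
t 1.52 tcp [0.4135 0.1454 0.3985] d [ 2.88 -1.9  -0.53] rv [-0.05  0.18  0.32] n 1 per [ 2.88 -1.9  -0.53] [-0.05  0.18  0.32] F [ 0.9 -0.5  1.3] grip 1.0 q [-1.07 -0.47  0.23  1.97  0.52  1.37  0.54]
```

```bash
python3 -m pendant '[[[2.9,-1.9,-0.5],[0,0.2,0.3],0],[[0,0,0],[0,0,0],0]]'; python3 -c "
from h import *
go(KNOB+.11*AX,AX)
c=cam('wrist');save(c,'w2.png')"
```

```text
clock: 1.78
position: [0.4438, 0.1214, 0.3932]
ee_rot: [0.732, 0.637, 0.16, 0.181]
ft_force: [-0.6, 0.9, 0.7]
grip_width: 1.001
t 1.77 tcp [0.4438 0.1214 0.3932] d [-0.16  0.5  -0.  ] rv [-0.2   0.    0.33] n 1 per [-0.16  0.5  -0.  ] [-0.2   0.    0.33] F [-0.6  0.9  0.7] grip 1.001 q [-1.06 -0.45  0.32  1.96  0.53  1.32  0.62]
```

View pics/w2.png

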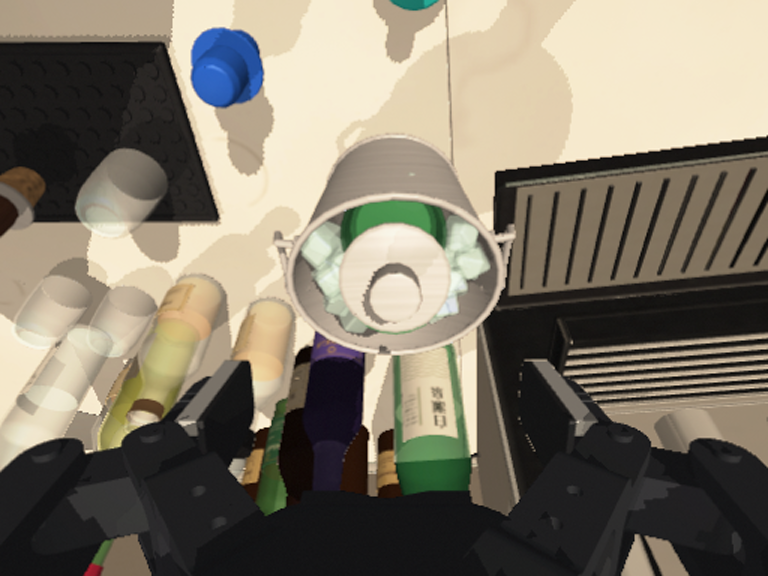

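The wrist view shows the cover centred between the jaws, with its disc at about (395,277) and its knob at (393,295). I'll refine the fit from this close view.

Run:
```python
from h import *
c=load('wrist');P=cloud(c);rgb=c['pixels'].astype(float);ok=c['range_z']>0
sat=rgb.max(-1)-rgb.min(-1)
m=ok&(np.linalg.norm(P-[.50,.118,.28],axis=-1)<.06)&(sat<.25*rgb.max(-1))&(P[...,2]>.245)
p=P[m]
for x0,t in [([.514,.117,.257,3.0],np.radians(28)),([.514,.117,.257,0,-.49],None)]:
    x,r,e,md=fit(p,COVER,x0,t);ax=r.apply([0,0,1])
    print(len(p),x.round(4),'az',np.degrees(np.arctan2(ax[1],ax[0])).round(1),'tilt',np.degrees(np.arccos(ax[2])).round(1),e.round(4),md.round(4),'knob',(x[:3]+.046*ax).round(4),'mouth',(x[:3]+.014*ax).round(4))
```

```text
4325 [0.5136 0.1174 0.2572 3.0355] az 173.9 tilt 28.0 0.0008 0.0005 knob [0.4921 0.1197 0.2978] mouth [0.5071 0.1181 0.2695]
4325 [ 0.5135  0.1174  0.2571 -0.0512 -0.4821] az 173.9 tilt 27.8 0.0007 0.0005 knob [0.4922 0.1197 0.2978] mouth [0.507  0.1181 0.2695]
```

```bash
cat >> h.py <<'E'
AX=frame(np.radians(173.9),np.radians(28)).apply([0,0,1])
KNOB=np.array([.4922,.1197,.2978]); MOUTH=np.array([.5071,.1181,.2697])
YAW=83.9
_go=go
def go(g,a,yaw=YAW): _go(g,a,yaw)
E
python3 -c "
from h import *
go(KNOB+.04*AX,AX)
print(AX)"
```

```text
t 1.82 tcp [0.4431 0.1225 0.3934] d [ 3.13 -0.09 -6.2 ] rv [-0.19  0.01  1.74] n 2 per [ 1.57 -0.05 -3.1 ] [-0.1   0.    0.87] F [-0.  -0.  -0.4] grip 1.001 q [-1.06 -0.45  0.31  1.96  0.52  1.32  0.62]
[-0.46681339  0.04988796  0.88294759]
```

```bash
python3 -m pendant '[[[1.0,0,-2.1],[-0.1,0,0.9],0],[[1.0,0,-2.1],[-0.1,0,0.9],0],[[1.1,-0.1,-2],[0,0,0],0],[[0,0,0],[0,0,0],0]]'; python3 -c "
from h import *
go(KNOB,AX)"
```

```text
clock: 2.33
position: [0.4724, 0.1257, 0.3302]
ee_rot: [0.719, 0.651, 0.162, 0.18]
ft_force: [-0.4, 0.0, 0.3]
grip_width: 0.997
t 2.33 tcp [0.4724 0.1257 0.3302] d [ 2.07 -0.61 -3.42] rv [ 0.02  0.01 -0.45] n 1 per [ 2.07 -0.61 -3.42] [ 0.02  0.01 -0.45] F [-0.4  0.   0.3] grip 0.997 q [-1.07 -0.39  0.4   2.04  0.53  1.14  0.65]
```

```bash
python3 -m pendant '[[[0.7,-0.6,-1.1],[0,0,-0.4],0],[[0.7,0,-1.1],[0,0,0],0],[[0,0,0],[0,0,0],0]]'; python3 -c "
from h import *
go(KNOB,AX)"
```

```text
clock: 2.7
position: [0.4868, 0.1207, 0.3085]
ee_rot: [0.721, 0.649, 0.163, 0.18]
ft_force: [-0.0, 0.6, 0.0]
grip_width: 1.001
t 2.7 tcp [0.4868 0.1207 0.3085] d [ 0.63 -0.11 -1.24] rv [-0.03  0.1  -0.12] n 1 per [ 0.63 -0.11 -1.24] [-0.03  0.1  -0.12] F [-0.   0.6  0. ] grip 1.001 q [-1.06 -0.36  0.44  2.06  0.54  1.08  0.66]
```

```bash
python3 -m pendant '[[[0.6,-0.1,-1.2],[0,0,0],0],[[0,0,0],[0,0,0],0]]' 40; python3 -c "
from h import *
go(KNOB,AX)
c=cam('wrist');save(c,'w3.png')"
```

```text
clock: 2.95
position: [0.4932, 0.1198, 0.2959]
ee_rot: [0.721, 0.649, 0.163, 0.18]
ft_force: [-0.5, 0.4, 0.6]
grip_width: 1.004
t 2.95 tcp [0.4932 0.1198 0.2959] d [-0.01 -0.02  0.01] rv [-0.04  0.11 -0.12] n 1 per [-0.01 -0.02  0.01] [-0.04  0.11 -0.12] F [-0.5  0.4  0.6] grip 1.004 q [-1.06 -0.34  0.45  2.07  0.54  1.04  0.67]
```

View pics/w3.png

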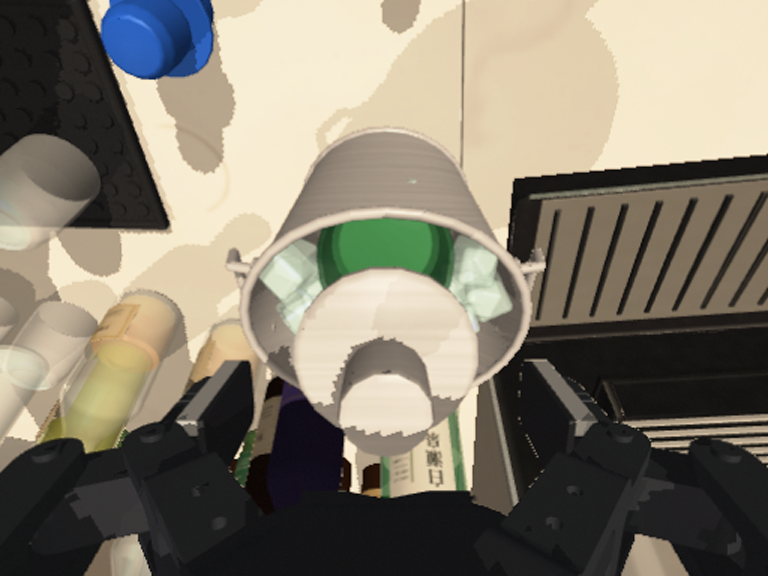

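The knob is at about (386,405), midway between the pads at 250 and 522. I'll close on it.

```bash
python3 -m pendant '[[[0,0,0],[0,0,0],120],[[0,0,0],[0,0,0],200],[[0,0,0],[0,0,0],255],[[0,0,0],[0,0,0],255],[[0,0,0],[0,0,0],255],[[0,0,0],[0,0,0],255]]' 50; python3 -c "
from h import *
go(KNOB,AX)"
```

```text
clock: 3.75
position: [0.4934, 0.1205, 0.2976]
ee_rot: [0.721, 0.649, 0.164, 0.18]
ft_force: [0.5, 0.1, 0.6]
grip_width: 0.312
t 3.75 tcp [0.4934 0.1205 0.2976] d [-0.03 -0.09 -0.16] rv [-0.13  0.22 -0.16] n 1 per [-0.03 -0.09 -0.16] [-0.13  0.22 -0.16] F [0.5 0.1 0.6] grip 0.312 q [-1.06 -0.34  0.45  2.07  0.54  1.04  0.67]
```

```bash
python3 -m pendant '[[[0,0,0],[0,0,0],255],[[-0.5,0,0.9],[0,0,0],255],[[-1,0.1,1.8],[0,0,0],255],[[-1,0.1,1.8],[0,0,0],255],[[-0.5,0.1,2],[0,0,0],255],[[0,0,2],[0,0,0],255],[[0,0,0],[0,0,0],255]]'; python3 -c "
from h import *
go([.445,-.234,.16],[0,0,1])
c=cam('wrist');save(c,'w4.png')"
```

```text
clock: 4.62
position: [0.4602, 0.1229, 0.3866]
ee_rot: [0.721, 0.649, 0.164, 0.18]
ft_force: [-0.4, 0.3, -1.4]
grip_width: 0.31Traceback (most recent call last):
  File "<string>", line 3, in <module>
    go([.445,-.234,.16],[0,0,1])
    ~~^^^^^^^^^^^^^^^^^^^^^^^^^^
  File "h.py", line 58, in go
    def go(g,a,yaw=YAW): _go(g,a,yaw)
                         ~~~^^^^^^^^^
  File "h.py", line 49, in go
    o=manip.get_obs();Rt=tool(axis,yaw);tcp=np.array(grasp)+.002*Rt.apply([0,0,1])
                         ~~~~^^^^^^^^^^
  File "h.py", line 46, in tool
    z=-axis/np.linalg.norm(axis);x=np.array([np.cos(np.radians(yaw)),np.sin(np.radians(yaw)),0]);x-=z*(x@z);x/=np.linalg.norm(x)
      ^^^^^
TypeError: bad operand type for unary -: 'list'
```

```bash
sed -i 's/z=-axis\//axis=np.array(axis,float);z=-axis\//' h.py; python3 -c "
from h import *
go([.445,-.234,.16],[0,0,1])
c=cam('wrist');save(c,'w4.png')"
```

```text
t 4.62 tcp [0.4602 0.1229 0.3866] d [ -1.52 -35.69 -22.86] rv [ 2.82 27.98 -0.1 ] n 7 per [-0.22 -5.1  -3.27] [ 0.4   4.   -0.01] F [-0.4  0.3 -1.4] grip 0.31 q [-1.06 -0.43  0.35  1.95  0.52  1.27  0.68]
```

View pics/w4.png

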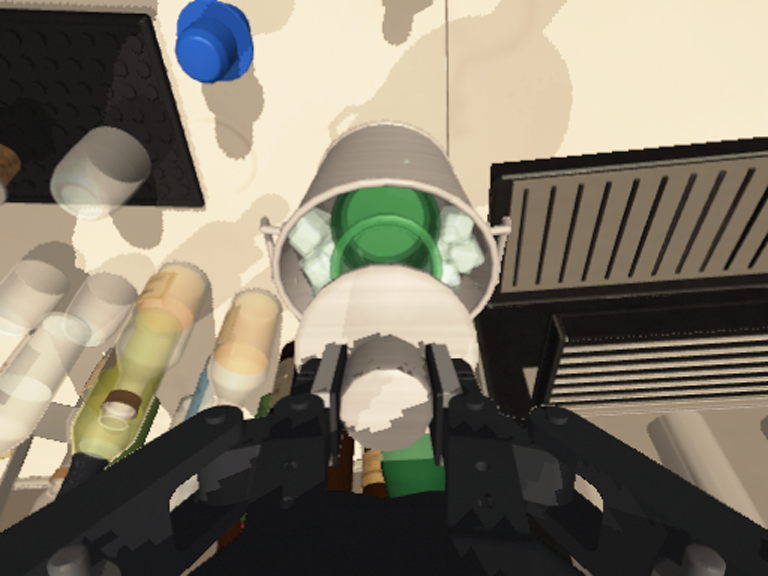

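The cover hangs straight in the pads at about (386,320), and the open rim shows behind it at (386,250). Now carry it to the mat.

```bash
python3 -m pendant '[[[0,-4,0],[0.3,3,0],255],[[0,-5,0],[0.4,4,0],255],[[-0.2,-5,-1],[0.4,4,0],255],[[-0.2,-5,-2],[0.4,4,0],255],[[-0.2,-5,-3],[0.4,4,0],255],[[-0.2,-5,-4],[0.4,4,0],255],[[-0.2,-4,-4],[0.4,4,0],255],[[0,-2,-3],[0,0,0],255],[[0,0,0],[0,0,0],255]]'; python3 -c "
from h import *
go([.445,-.234,.12],[0,0,1])"
```

```text
clock: 5.8
position: [0.437, -0.2195, 0.2219]
ee_rot: [0.74, 0.673, 0.003, 0.012]
ft_force: [-0.7, -0.1, -1.0]
grip_width: 0.314
t 5.8 tcp [ 0.437  -0.2195  0.2219] d [  0.8   -1.45 -10.39] rv [ 0.76  1.2  -0.68] n 2 per [ 0.4  -0.73 -5.2 ] [ 0.38  0.6  -0.34] F [-0.7 -0.1 -1. ] grip 0.314 q [-1.24 -0.5   1.34  1.91  0.51  1.36  1.44]
```

```bash
python3 -c "
from h import *
print(manip.get_obs()['joint_pos'].round(4))"; python3 -m pendant '[[[1,0,-1],[0,0,0],255],[[1,0,-1],[0,0,0],255],[[1,0,-1],[0,0,0],255]]'; python3 -c "
from h import *
print(manip.get_obs()['joint_pos'].round(4))
go([.445,-.234,.12],[0,0,1])"
```

```text
[-1.2394 -0.4992  1.339   1.912   0.5086  1.359   1.44  ]
clock: 6.18
position: [0.4421, -0.2079, 0.2038]
ee_rot: [0.741, 0.671, 0.009, 0.023]
ft_force: [-0.2, -0.3, -1.1]
grip_width: 0.316
[-1.2492 -0.499   1.3387  1.956   0.5246  1.2983  1.3999]
t 6.17 tcp [ 0.4421 -0.2079  0.2038] d [ 0.29 -2.61 -8.58] rv [ 1.28  2.52 -0.4 ] n 2 per [ 0.14 -1.3  -4.29] [ 0.64  1.26 -0.2 ] F [-0.2 -0.3 -1.1] grip 0.316 q [-1.25 -0.5   1.34  1.96  0.52  1.3   1.4 ]
```

The arm is at two joint limits (q2 and q3), so the posture is bad. I'll fit a kinematic model to the logged joint and pose pairs and plan a way to unwind it.

```bash
cat > kin.py <<'E'
import numpy as np, itertools
from scipy.spatial.transform import Rotation as R
from scipy.optimize import least_squares
D=[([-1.37,.333,-.065,1.461,.022,1.35,-.089],[.1386,.6092,.2477],[.782,.624,-.001,0]),
([-1.07,-.47,.23,1.97,.52,1.37,.54],[.4135,.1454,.3985],[.732,.637,.16,.183]),
([-1.06,-.45,.32,1.96,.53,1.32,.62],[.4438,.1214,.3932],[.732,.637,.16,.181]),
([-1.07,-.39,.40,2.04,.53,1.14,.65],[.4724,.1257,.3302],[.719,.651,.162,.18]),
([-1.06,-.34,.45,2.07,.54,1.04,.67],[.4932,.1198,.2959],[.721,.649,.163,.18]),
([-1.06,-.43,.35,1.95,.52,1.27,.68],[.4602,.1229,.3866],[.721,.649,.164,.18]),
([-1.2394,-.4992,1.339,1.912,.5086,1.359,1.44],[.437,-.2195,.2219],[.74,.673,.003,.012]),
([-1.2492,-.499,1.3387,1.956,.5246,1.2983,1.3999],[.4421,-.2079,.2038],[.741,.671,.009,.023])]
def fk(q,s,p):
    # p: h, then per-joint offsets
    T=R.identity();pos=np.array([0,0,p[0]])
    T=T*R.from_euler('z',s[0]*q[0]+p[9]);pos=pos+T.apply([p[1],p[10],0])
    T=T*R.from_euler('y',q[1]);
    T=T*R.from_euler('z',s[1]*q[2]);pos=pos+T.apply([p[2],p[11],p[3]])
    T=T*R.from_euler('y',q[3]);
    T=T*R.from_euler('z',s[2]*q[4]);pos=pos+T.apply([p[4],p[12],p[5]])
    T=T*R.from_euler('y',q[5]);
    T=T*R.from_euler('z',s[3]*q[6]+p[8]);pos=pos+T.apply([p[6]*0,0,p[7]])
    return pos,T
if __name__=='__main__':
    best=None
    for s in itertools.product([1,-1],repeat=4):
      for y0 in (0,np.pi/2,np.pi,-np.pi/2):
        def f(p):
            r=[]
            for q,x,qu in D:
                pos,T=fk(q,s,p);r+=list((pos-x)*10)+list((T.inv()*R.from_quat(qu)).as_rotvec())
            return np.array(r+list(.01*p[[1,2,4,6,9,10,11,12]]))
        sol=least_squares(f,[.3,0,0,.4,0,.4,0,.3,y0,0,0,0,0])
        if best is None or sol.cost<best[0]: best=(sol.cost,s,sol.x)
    print(best[0],best[1],best[2].round(4))
    for q,x,qu in D:
        pos,T=fk(q,best[1],best[2]);print((pos-x).round(4),np.degrees((T.inv()*R.from_quat(qu)).as_rotvec()).round(2))
    np.savez('kin.npz',s=best[1],p=best[2])
E
python3 kin.py
```

```text
0.0016475075401483797 (-1, -1, -1, -1) [ 2.590e-01  4.000e-04 -1.980e-02  4.474e-01  1.820e-02  5.130e-01
 -0.000e+00  3.096e-01  3.144e+00  3.200e-03 -2.000e-02 -6.500e-03
 -2.150e-02]
[ 0.0001 -0.0001 -0.0001] [0.09 0.01 0.06]
[-0.0012  0.0008 -0.0005] [-0.09  0.16 -0.16]
[ 0.0008 -0.0018 -0.002 ] [-0.12  0.49 -0.15]
[-0.0003  0.0012 -0.0018] [-0.06 -0.42 -0.34]
[-0.0002 -0.0009  0.0015] [ 0.5  -0.21  0.36]
[0.0008 0.0007 0.0031] [ 0.2  -0.18  0.15]
[ 0.0004 -0.0001  0.0002] [ 0.02 -0.04  0.06]
[-0.0003  0.0001 -0.0004] [-0.   -0.    0.02]
```

```bash
cat > sim.py <<'E'
import numpy as np
from kin import fk
from scipy.spatial.transform import Rotation as R
k=np.load('kin.npz');S=k['s'];P=k['p']
LO=np.array([-2.6,-.5,-1.47,.16,-1.27,.06,-2.6]);HI=np.array([2.6,2.12,1.34,2.42,4.41,2.06,2.6])
VM=.7*np.array([2.22,2.22,2.79,2.79,3.14,3.14,3.14])/8
def F(q): return fk(q,S,P)
def jac(q):
    p0,T0=F(q);J=np.zeros((6,7))
    for i in range(7):
        d=np.array(q,float);d[i]+=1e-5;p,T=F(d);J[:3,i]=(p-p0)/1e-5;J[3:,i]=(T*T0.inv()).as_rotvec()/1e-5
    return J
def row(q,dx,drv,lam=.02,n=6,null=0,qn=None):
    q=np.array(q,float);p,T=F(q);pt=p+np.array(dx)/100;Tt=R.from_rotvec(np.radians(drv))*T;q0=q.copy()
    for _ in range(n):
        p,T=F(q);e=np.r_[pt-p,(Tt*T.inv()).as_rotvec()]
        J=jac(q);Jp=J.T@np.linalg.inv(J@J.T+lam**2*np.eye(6));dq=Jp@e
        if null: dq+=null*(np.eye(7)-Jp@J)@(qn-q)
        q=np.clip(q+dq,LO+.001,HI-.001)
    d=q-q0;q=q0+d/max(1,(abs(d)/VM).max())
    return q
E
python3 - <<'E'
from sim import *
np.set_printoptions(precision=2,suppress=True)
def run(q,rows,lam,null=0,qn=None):
    for r in rows:q=row(q,r[0],r[1],lam,null=null,qn=qn)
    return q
A=[([0,0,6],[0]*3)]*2+[([3,-5,1],[-.5,-3,.5])]*2+[([3,-5,.5],[-.5,-3,.5])]*2+[([3,-5,0],[-.5,-3,.5])]*5
B=[([0,-4,0],[.3,3,0]),([0,-5,0],[.4,4,0]),([-.2,-5,-1],[.4,4,0]),([-.2,-5,-2],[.4,4,0]),([-.2,-5,-3],[.4,4,0]),([-.2,-5,-4],[.4,4,0]),([-.2,-4,-4],[.4,4,0]),([0,-2,-3],[0]*3)]
qs=[-1.37,.333,-.065,1.461,.022,1.35,-.089]
for lam in (1e-3,.05,.15):
  for nm,nl,qn in [('none',0,None),('home',.1,np.array(qs)),('mid',.05,(LO+HI)/2)]:
    print(lam,nm,run(qs,A,lam,nl,qn),run([-1.06,-.43,.35,1.95,.52,1.27,.68],B,lam,nl,qn))
print('real   ',[-1.07,-.47,.23,1.97,.52,1.37,.54],[-1.24,-.5,1.34,1.91,.51,1.36,1.44])
E
```

```text
0.001 none [-1.08 -0.45  0.23  1.96  0.51  1.37  0.52] [-1.3  -0.46  1.34  1.88  0.47  1.34  1.48]
0.001 home [-1.07 -0.45  0.21  1.96  0.5   1.37  0.53] [-1.32 -0.5   1.34  1.88  0.54  1.37  1.42]
0.001 mid [-0.54 -0.4  -0.14  1.93  0.3   1.28  0.71] [-0.07  0.07  0.47  1.83 -0.04  1.23  1.88]
0.05 none [-1.08 -0.45  0.23  1.96  0.51  1.37  0.52] [-1.29 -0.47  1.34  1.88  0.47  1.34  1.48]
0.05 home [-1.07 -0.44  0.21  1.95  0.5   1.37  0.52] [-1.29 -0.5   1.34  1.89  0.53  1.37  1.4 ]
0.05 mid [-0.53 -0.39 -0.15  1.92  0.3   1.28  0.7 ] [-0.08  0.06  0.47  1.83 -0.04  1.23  1.87]
0.15 none [-1.09 -0.45  0.23  1.96  0.51  1.37  0.52] [-1.26 -0.47  1.34  1.89  0.47  1.34  1.47]
0.15 home [-1.08 -0.39  0.19  1.93  0.49  1.36  0.48] [-1.04 -0.33  1.09  1.95  0.32  1.34  1.4 ]
0.15 mid [-0.47 -0.28 -0.23  1.87  0.32  1.24  0.66] [-0.13  0.02  0.44  1.86  0.01  1.23  1.76]
real    [-1.07, -0.47, 0.23, 1.97, 0.52, 1.37, 0.54] [-1.24, -0.5, 1.34, 1.91, 0.51, 1.36, 1.44]
```

```bash
cat > plan.py <<'E'
from sim import *
import sys
sys.path.insert(0,'.')
def tool(axis,yaw):
    axis=np.array(axis,float);z=-axis/np.linalg.norm(axis);x=np.array([np.cos(np.radians(yaw)),np.sin(np.radians(yaw)),0]);x-=z*(x@z);x/=np.linalg.norm(x)
    return R.from_matrix(np.stack([x,np.cross(z,x),z],1))
def leg(q,pt,Tt,step=.05,ang=8):
    p,T=F(q);n=int(np.ceil(max(np.linalg.norm(pt-p)/step,np.degrees((Tt*T.inv()).magnitude())/ang,1)))
    rows=[];mar=9
    for i in range(n):
        p,T=F(q);d=(pt-p)*100/(n-i);rv=np.degrees((Tt*T.inv()).as_rotvec())/(n-i)
        q=row(q,d,rv,.02,n=3);rows.append((d,rv));mar=min(mar,np.minimum(q-LO,HI-q).min())
    p,T=F(q);return q,rows,np.linalg.norm(pt-p),mar
E
cat > search.py <<'E'
from plan import *
import time
np.set_printoptions(precision=2,suppress=True)
q0=[-1.2492,-.499,1.3387,1.956,.5246,1.2983,1.3999]
rng=np.random.default_rng(0);E=np.array([.445,-.234,.20]);best=[]
t=time.time()
while time.time()-t<300:
    nw=rng.integers(1,4);q=np.array(q0);W=[];tot=0;mm=9
    for i in range(nw):
        pt=np.array([rng.uniform(.35,.62),rng.uniform(-.45,.1),rng.uniform(.22,.5)])
        if pt[0]>.5 or pt[1]>0: pt[2]=max(pt[2],.42)
        tl=rng.uniform(0,35);az=rng.uniform(0,2*np.pi);yaw=rng.uniform(40,130)
        ax=[np.sin(np.radians(tl))*np.cos(az),np.sin(np.radians(tl))*np.sin(az),np.cos(np.radians(tl))]
        W.append((pt,ax,yaw));q,r,e,m=leg(q,pt,tool(ax,yaw));tot+=len(r)
    q,r,e,m=leg(q,E,tool([0,0,1],83.9));tot+=len(r)
    mar=np.minimum(q-LO,HI-q).min()
    best.append((mar-e*20-.003*tot,mar,e,tot,q,W))
best.sort(key=lambda b:-b[0])
print(len(best))
for b in best[:6]:
    print(b[:4],b[4])
    for w in b[5]:print('   ',w[0],np.array(w[1]),w[2])
E
timeout 500 python3 search.py
```

```text
1505
(np.float64(0.5116330690596287), np.float64(0.5716377425093706), np.float64(2.336724870952512e-07), 20) [-0.2   0.1   0.63  1.85 -0.06  1.21  1.92]
    [ 0.39 -0.4   0.31] [-0.53  0.09  0.84] 120.59265164328832
    [ 0.47 -0.03  0.36] [-0.17  0.38  0.91] 120.08787372730335
(np.float64(0.49952204089426616), np.float64(0.5685300261252588), np.float64(3.9926154963330154e-07), 23) [-0.3   0.11  0.75  1.85 -0.08  1.21  1.93]
    [ 0.4  -0.3   0.26] [-0.33  0.13  0.93] 88.3360092441672
    [0.5  0.03 0.42] [-0.1   0.32  0.94] 66.38312323072788
    [ 0.46 -0.26  0.41] [0.24 0.08 0.97] 40.02236218178306
(np.float64(0.4994294930896231), np.float64(0.5714324811700584), np.float64(1.494040217656608e-07), 24) [-0.2   0.1   0.64  1.85 -0.06  1.21  1.92]
    [ 0.35 -0.38  0.46] [-0.53  0.2   0.83] 109.61390262291835
    [0.59 0.   0.42] [-0.49  0.13  0.86] 102.36050902664903
(np.float64(0.498608457886283), np.float64(0.5736112083914344), np.float64(1.3752525756937448e-07), 25) [-0.13  0.1   0.56  1.85 -0.06  1.21  1.91]
    [ 0.35 -0.08  0.28] [-0.08 -0.55  0.83] 111.70690015550363
    [ 0.42 -0.2   0.38] [0.07 0.51 0.86] 44.01594624636327
(np.float64(0.49811923092953064), np.float64(0.5671307137776997), np.float64(5.741424084575735e-07), 23) [-0.33  0.11  0.77  1.85 -0.08  1.21  1.94]
    [0.37 0.06 0.42] [-0.31 -0.42  0.85] 93.44590224651733
    [0.4  0.06 0.42] [ 0.49 -0.03  0.87] 72.21981184199474
(np.float64(0.4955550301058827), np.float64(0.5705614784935198), np.float64(3.224193818539413e-07), 25) [-0.23  0.1   0.67  1.85 -0.07  1.21  1.92]
    [ 0.4  -0.12  0.31] [-0.48  0.24  0.84] 43.390905231384316
    [0.53 0.09 0.42] [ 0.25 -0.03  0.97] 74.67195989086147
    [0.6  0.04 0.42] [0.31 0.12 0.94] 102.5019654677333
```

```bash
cat > legp.py <<'E'
from plan import *
from workcell import manip
def show(pt,ax,yaw,step=.05,ang=8):
    np.set_printoptions(precision=2,suppress=True)
    o=manip.get_obs();q=np.array(o['joint_pos']);print('t',round(float(o['clock']),2),'q',q,'fk err',F(q)[0]-o['position'],'F',np.array(o['ft_force']),'g',o['grip_width'])
    off=o['position']-F(q)[0]
    pt=np.array(pt)+.002*tool(ax,yaw).apply([0,0,1])-off
    q,rows,e,m=leg(q,pt,tool(ax,yaw),step,ang)
    for d,r in rows:print('  ',d,r)
    print('end q',q,'err',e,'minmargin',m);return q
E
python3 - <<'E'
from legp import *
show([.39,-.40,.31],[-.53,.09,.84],120.6)
E
```

```text
t 6.17 q [-1.25 -0.5   1.34  1.96  0.52  1.3   1.4 ] fk err [-0.  0. -0.] F [-0.24 -0.29 -1.12] g 0.31592286616519794
   [-0.85 -3.2   1.74] [-2.27 -4.5   5.09]
   [-0.84 -3.19  1.74] [-1.99 -4.58  5.16]
   [-0.83 -3.17  1.76] [-1.42 -4.84  5.27]
   [-0.82 -3.15  1.88] [-0.47 -5.51  5.41]
   [-0.84 -3.16  2.21] [ 1.11 -7.    5.56]
   [-0.98 -3.23  3.21] [  4.51 -11.18   5.72]
end q [-0.53 -0.5   1.07  1.95  0.39  0.98  2.49] err 0.017187223921805918 minmargin 0.0010000000000000009
```

Run:
```python
from legp import *
show([.40,-.30,.26],[-.33,.13,.93],88)
show([.40,-.34,.30],[-.50,.1,.85],88)
```

```text
t 6.17 q [-1.25 -0.5   1.34  1.96  0.52  1.3   1.4 ] fk err [-0.  0. -0.] F [-0.24 -0.29 -1.12] g 0.31592286616519794
   [-1.38 -3.08  1.81] [-2.29 -5.57  0.82]
   [-1.47 -3.25  1.95] [-2.08 -6.15  0.92]
   [-1.55 -3.44  2.4 ] [-0.39 -8.25  1.13]
end q [-0.67 -0.5   0.95  2.07  0.57  1.11  1.62] err 0.01172219175020969 minmargin 0.0010000124434763058
t 6.17 q [-1.25 -0.5   1.34  1.96  0.52  1.3   1.4 ] fk err [-0.  0. -0.] F [-0.24 -0.29 -1.12] g 0.31592286616519794
   [-1.03 -3.31  2.36] [-1.38 -6.92  0.62]
   [-1.1  -3.5   2.53] [-1.18 -7.54  0.72]
   [-1.15 -3.68  2.86] [-0.22 -8.87  0.91]
   [-1.16 -3.66  3.96] [  3.09 -12.78   1.18]
end q [-0.5  -0.5   0.93  2.04  0.45  0.98  1.82] err 0.024442421790285558 minmargin 0.0010000000000000009
```

```bash
python3 -m pendant '[[[-1.4,-3.1,1.8],[-2.3,-5.6,0.8],255],[[-1.5,-3.3,2],[-2.1,-6.2,0.9],255],[[-1.5,-3.4,2.4],[-0.4,-8,1.1],255]]';python3 - <<'E'
from legp import *
show([.5,.03,.42],[-.1,.32,.94],66)
show([.445,-.234,.20],[0,0,1],84)
E
```

```text
clock: 6.55
position: [0.412, -0.2769, 0.2485]
ee_rot: [0.718, 0.678, 0.087, 0.13]
ft_force: [-0.4, -0.7, -0.8]
grip_width: 0.312
t 6.55 q [-0.66 -0.5   0.97  2.06  0.43  1.09  1.68] fk err [-0.  0. -0.] F [-0.39 -0.68 -0.83] g 0.3121534870481999
   [1.1  3.83 2.12] [-1.24  0.87 -3.03]
   [1.1  3.83 2.12] [-1.24  0.87 -3.03]
   [1.1  3.83 2.12] [-1.24  0.87 -3.03]
   [1.1  3.83 2.12] [-1.24  0.87 -3.03]
   [1.1  3.83 2.12] [-1.24  0.87 -3.03]
   [1.1  3.83 2.12] [-1.24  0.87 -3.03]
   [1.1  3.83 2.12] [-1.24  0.87 -3.03]
   [1.1  3.83 2.12] [-1.24  0.87 -3.03]
end q [-0.72 -0.05  0.33  1.59  0.36  1.62  0.74] err 1.4310887566036598e-07 minmargin 0.04177237519865962
t 6.55 q [-0.66 -0.5   0.97  2.06  0.43  1.09  1.68] fk err [-0.  0. -0.] F [-0.39 -0.68 -0.83] g 0.3121534870481999
   [ 1.1   1.43 -1.68] [ 1.44  5.81 -0.91]
   [ 1.1   1.43 -1.68] [ 1.44  5.81 -0.91]
   [ 1.11  1.43 -1.69] [ 1.44  5.82 -0.91]
end q [-1.17 -0.05  1.33  1.92  0.05  1.19  1.86] err 0.11167363345231113 minmargin 0.005375137942492669
```

```bash
sed -i "s/^q0=.*/from workcell import manip; q0=manip.get_obs()['joint_pos']; print(q0)/; s/<300/<150/; s/-e\*20/-e*20-.5*(q[2]>.8)/; s/rng.integers(1,4)/rng.integers(1,3)/; s/uniform(40,130)/uniform(65,100)/" search.py; timeout 500 python3 search.py
```

```text
[-0.66 -0.5   0.97  2.06  0.43  1.09  1.68]
1034
(np.float64(0.5348658205959592), np.float64(0.5738689453618027), np.float64(1.5623829217068127e-07), 13) [-0.13  0.1   0.55  1.85 -0.05  1.21  1.91]
    [ 0.35 -0.33  0.3 ] [-0.54 -0.09  0.84] 91.99329128020779
    [ 0.38 -0.06  0.23] [-0.23  0.13  0.96] 97.70444312470751
(np.float64(0.5339834474214652), np.float64(0.5699890621864538), np.float64(2.807382494296764e-07), 12) [-0.25  0.1   0.69  1.85 -0.07  1.21  1.92]
    [ 0.38 -0.27  0.31] [-0.36  0.44  0.82] 91.03798432632595
    [ 0.44 -0.2   0.4 ] [0.05 0.3  0.95] 70.84232792873654
(np.float64(0.5260774536297914), np.float64(0.5680831503743078), np.float64(2.848372258177739e-07), 14) [-0.32  0.11  0.77  1.85 -0.08  1.21  1.93]
    [ 0.4  -0.03  0.46] [-0.5  -0.01  0.86] 74.9749842943763
(np.float64(0.525353111949749), np.float64(0.5553583709782071), np.float64(2.629514229013893e-07), 10) [-0.34  0.11  0.78  1.85 -0.08  1.21  1.94]
    [ 0.35 -0.05  0.31] [-0.32 -0.08  0.94] 86.57395656243511
(np.float64(0.5238805798823102), np.float64(0.57188563292055), np.float64(2.526519119855696e-07), 16) [-0.19  0.1   0.62  1.85 -0.06  1.21  1.92]
    [ 0.37 -0.3   0.49] [-0.44 -0.33  0.84] 91.46757082962532
    [ 0.42 -0.16  0.34] [0.06 0.45 0.89] 84.83977205038535
(np.float64(0.5237560053369189), np.float64(0.5687606404848538), np.float64(2.3175739673882516e-07), 15) [-0.29  0.1   0.74  1.85 -0.08  1.21  1.93]
    [0.35 0.02 0.42] [-0.35 -0.2   0.92] 84.55944936999117
```

Run:
```python
from legp import *
show([.35,-.33,.30],[-.54,-.09,.84],92)
```

```text
t 6.55 q [-0.66 -0.5   0.97  2.06  0.43  1.09  1.68] fk err [-0.  0. -0.] F [-0.39 -0.68 -0.83] g 0.3121534870481999
   [-2.03 -1.77  1.66] [ 2.1  -5.06  2.59]
   [-1.98 -1.72  2.4 ] [ 3.6  -7.15  2.64]
   [-1.88 -1.64  4.38] [  6.54 -12.57   2.64]
end q [-0.33 -0.5   0.97  2.03  0.13  1.07  2.24] err 0.029824433935059732 minmargin 0.0010000000000000009
```

```bash
python3 -m pendant '[[[-2,-1.8,1.7],[2.1,-5,2.6],255],[[-2,-1.7,2.4],[3.6,-7.2,2.6],255],[[-1.9,-1.6,4],[5,-8.5,2.6],255]]';python3 - <<'E'
from legp import *
show([.38,-.06,.25],[-.23,.13,.96],97)
E
```

```text
clock: 6.92
position: [0.3576, -0.3211, 0.3185]
ee_rot: [0.661, 0.681, 0.266, 0.168]
ft_force: [0.2, 0.4, -2.9]
grip_width: 0.311
t 6.92 q [-0.14 -0.47  0.92  2.02 -0.19  1.07  2.45] fk err [-0.    0.01 -0.02] F [ 0.24  0.43 -2.94] g 0.310563009734447
   [ 0.38  4.35 -1.17] [-2.92  3.7   0.09]
   [ 0.38  4.35 -1.17] [-2.92  3.7   0.09]
   [ 0.38  4.35 -1.17] [-2.92  3.7   0.09]
   [ 0.38  4.35 -1.17] [-2.92  3.69  0.1 ]
   [ 0.38  4.35 -1.17] [-2.92  3.69  0.1 ]
   [ 0.38  4.35 -1.17] [-2.92  3.69  0.1 ]
end q [ 0.02 -0.39 -0.11  2.2   0.12  1.11  1.54] err 1.0867458534413077e-07 minmargin 0.0010000000000000009
```

```bash
python3 -m pendant '[[[0.4,4.3,-1],[-2.9,3.7,0],255],[[0.4,4.3,-1],[-2.9,3.7,0],255],[[0.4,4.3,-1.2],[-2.9,3.7,0],255],[[0.4,4.3,-1.2],[-2.9,3.7,0],255],[[0.4,4.3,-1.2],[-2.9,3.7,0],255],[[0,0,0],[0,0,0],255]]';python3 - <<'E'
from legp import *
show([.445,-.234,.16],[0,0,1],84)
show([.445,-.234,.20],[0,0,1],70)
E
```

```text
clock: 7.68
position: [0.3716, -0.1121, 0.2605]
ee_rot: [0.677, 0.719, 0.064, 0.145]
ft_force: [-0.4, -1.5, -2.2]
grip_width: 0.312
t 7.67 q [ 0.2  -0.45 -0.06  2.21  0.04  1.07  1.76] fk err [-0.   -0.   -0.01] F [-0.38 -1.51 -2.17] g 0.3116264005658742
   [ 1.84 -3.05 -2.56] [ 1.86  4.17 -2.36]
   [ 1.84 -3.05 -2.56] [ 1.86  4.17 -2.36]
   [ 1.84 -3.05 -2.56] [ 1.86  4.17 -2.36]
   [ 1.84 -3.05 -2.56] [ 1.86  4.17 -2.36]
end q [ 0.28  0.15  0.13  1.89 -0.02  1.1   1.88] err 8.992812374106373e-08 minmargin 0.1982238064108428
t 7.67 q [ 0.2  -0.45 -0.06  2.21  0.04  1.07  1.76] fk err [-0.   -0.   -0.01] F [-0.38 -1.51 -2.17] g 0.3116264005658742
   [ 1.84 -3.05 -1.56] [ 2.37  3.94 -5.83]
   [ 1.84 -3.05 -1.56] [ 2.37  3.94 -5.83]
   [ 1.84 -3.05 -1.56] [ 2.37  3.94 -5.83]
   [ 1.84 -3.05 -1.56] [ 2.37  3.94 -5.83]
end q [ 0.31  0.11  0.09  1.85 -0.01  1.18  1.63] err 6.449956447445077e-08 minmargin 0.1911246615624188
```

The posture is good now. Next I'll go above the placing spot.

```bash
python3 -m pendant '[[[1.8,-3,-2.4],[1.9,4.2,-3],255],[[1.8,-3,-2.4],[1.9,4.2,-3],255],[[1.8,-3,-2.4],[1.9,4.2,-3],255],[[1.9,-3.1,-2.4],[1.9,4.2,-3],255],[[0,0,0],[0,0,0],255]]';python3 - <<'E'
from h import *
go([.445,-.234,.12],[0,0,1],80)
c=cam('wrist');save(c,'w5.png')
o=manip.get_obs();P=cloud(c)
# held cover fit in tool frame
Rt=R.from_quat(o['ee_rot']);pt=Rt.inv().apply(P.reshape(-1,3)-o['position']).reshape(P.shape)
rgb=c['pixels'].astype(float);sat=rgb.max(-1)-rgb.min(-1)
m=(c['range_z']>0)&(np.hypot(pt[...,0],pt[...,1])<.04)&(pt[...,2]<.05)&(pt[...,2]>-.03)&(rgb.min(-1)>60)&~((abs(pt[...,0])>.013)&(pt[...,2]<.022))
p=pt[m];print(len(p))
# cover axis = -tool z: flip frame about x
q=p*[1,-1,-1]
x,r,e,md=fit(q,COVER,[0,0,-.046,0,0]);print(x.round(4),r.apply([0,0,1]).round(3),e.round(4),md.round(4))
E
```

```text
clock: 8.3
position: [0.446, -0.2408, 0.1605]
ee_rot: [0.761, 0.648, -0.005, -0.002]
ft_force: [-0.2, -0.2, -0.7]
grip_width: 0.315
t 8.3 tcp [ 0.446  -0.2408  0.1605] d [-0.1   0.68 -4.25] rv [ 0.19 -0.65 -0.81] n 1 per [-0.1   0.68 -4.25] [ 0.19 -0.65 -0.81] F [-0.2 -0.2 -0.7] grip 0.315 q [ 0.28  0.15  0.13  1.88 -0.01  1.12  1.82]
9206
[-0.0012  0.0004 -0.0472 -0.0029  0.001 ] [0.001 0.003 1.   ] 0.0006 0.0004
```

View pics/w5.png

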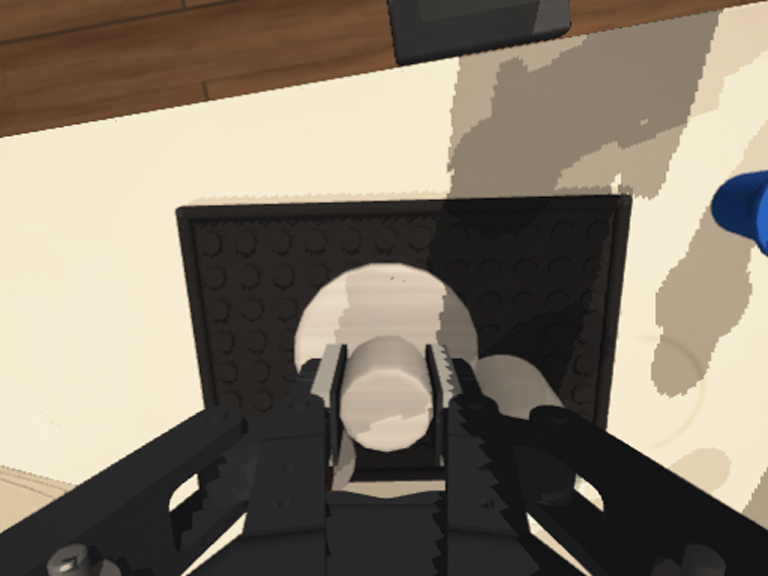

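The cover is held upright over the near half of the mat, with its disc at about (385,320). Lowering it now.

```bash
python3 -m pendant '[[[-0.2,0.3,-3],[0.2,-0.6,0],255],[[0,0,-3],[0,0,0],255],[[0,0,-2.5],[0,0,0],255],[[0,0,0],[0,0,0],255]]';python3 -c "
from h import *
go([.445,-.234,.06],[0,0,1],80)"
```

```text
clock: 8.85
position: [0.4444, -0.2373, 0.0807]
ee_rot: [0.761, 0.649, 0.004, 0.006]
ft_force: [0.1, -0.1, -0.1]
grip_width: 0.31
t 8.85 tcp [ 0.4444 -0.2373  0.0807] d [ 0.06  0.33 -2.27] rv [ 0.24  0.85 -0.89] n 1 per [ 0.06  0.33 -2.27] [ 0.24  0.85 -0.89] F [ 0.1 -0.1 -0.1] grip 0.31 q [ 0.29  0.22  0.12  1.98 -0.04  0.92  1.84]
```

```bash
python3 -m pendant '[[[0,0,-1.5],[0.2,0.8,0],255],[[0,0,-0.4],[0,0,0],255],[[0,0,0],[0,0,0],255]]';python3 -c "
from h import *
go([.445,-.234,.06],[0,0,1],80)"; python3 -m pendant '[[[0,0,-0.2],[0,0,0],255],[[0,0,0],[0,0,0],255]]'
```

```text
clock: 9.22
position: [0.446, -0.2379, 0.0642]
ee_rot: [0.761, 0.649, 0.002, 0.003]
ft_force: [0.6, 0.7, -0.2]
grip_width: 0.31
t 9.22 tcp [ 0.446  -0.2379  0.0642] d [-0.1   0.39 -0.62] rv [ 0.14  0.35 -0.91] n 1 per [-0.1   0.39 -0.62] [ 0.14  0.35 -0.91] F [ 0.6  0.7 -0.2] grip 0.31 q [ 0.29  0.26  0.12  1.98 -0.04  0.9   1.84]
clock: 9.48
position: [0.4465, -0.2381, 0.0628]
ee_rot: [0.761, 0.649, 0.002, 0.003]
ft_force: [-0.7, 0.2, -1.1]
grip_width: 0.314
```

```bash
python3 -m pendant '[[[0,0,-0.3],[0.1,0.3,0],255],[[0,0,0],[0,0,0],255]]'; python3 -m pendant '[[[0,0,-0.15],[0,0,0],255],[[0,0,0],[0,0,0],255]]'
```

```text
clock: 9.72
position: [0.4466, -0.2381, 0.0597]
ee_rot: [0.761, 0.649, 0.0, 0.001]
ft_force: [0.2, 0.4, -0.9]
grip_width: 0.315
clock: 9.98
position: [0.4466, -0.2381, 0.0581]
ee_rot: [0.761, 0.649, 0.0, 0.001]
ft_force: [0.7, -0.9, -0.8]
grip_width: 0.314
```

```bash
python3 -m pendant '[[[0,0,-0.15],[0,0,0],255],[[0,0,0],[0,0,0],255]]'; python3 -m pendant '[[[0,0,-0.1],[0,0,0],255],[[0,0,0],[0,0,0],255]]'
```

```text
clock: 10.22
position: [0.4466, -0.2381, 0.0565]
ee_rot: [0.761, 0.649, 0.0, 0.001]
ft_force: [0.6, 0.1, -0.5]
grip_width: 0.315
clock: 10.48
position: [0.4466, -0.2381, 0.0554]
ee_rot: [0.761, 0.649, 0.0, 0.001]
ft_force: [0.5, -0.0, -0.7]
grip_width: 0.312
```

```bash
python3 -m pendant '[[[0,0,-0.1],[0,0,0],255],[[0,0,0],[0,0,0],255]]'; python3 -c "
from h import *
c=cam('wrist');save(c,'w6.png')"
```

```text
clock: 10.72
position: [0.4466, -0.2382, 0.0544]
ee_rot: [0.761, 0.649, 0.0, 0.001]
ft_force: [-0.6, -0.1, -1.6]
grip_width: 0.307
```

View pics/w6.png

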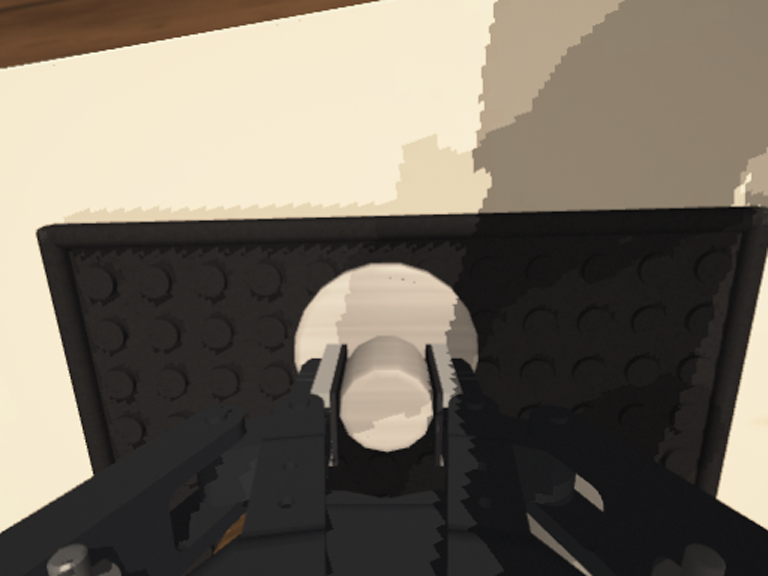

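Run:
```python
from h import *
c=load('wrist');P=cloud(c)
z=P[...,2]
def at(u,v,k=3):
    u=int(u/1.5);v=int(v/1.5);return P[v-k:v+k+1,u-k:u+k+1].reshape(-1,3)
for n,(u,v) in dict(disc=(385,300),table=(300,150),mat=(180,310),mat2=(180,260)).items():
    a=at(u,v);print(n,a.mean(0).round(4),a[:,2].min().round(4),a[:,2].max().round(4))
o=manip.get_obs();Rt=R.from_quat(o['ee_rot']);pt=Rt.inv().apply(P.reshape(-1,3)-o['position']).reshape(P.shape)
rgb=c['pixels'].astype(float)
m=(c['range_z']>0)&(np.hypot(pt[...,0],pt[...,1])<.04)&(pt[...,2]<.05)&(pt[...,2]>-.03)&(rgb.min(-1)>60)&~((abs(pt[...,0])>.013)&(pt[...,2]<.022))
x,r,e,md=fit(pt[m]*[1,-1,-1],COVER,[0,0,-.046,0,0]);print(x.round(4),e)
mm=(abs(P[...,0]-.43)<.05)&(abs(P[...,1]+.25)<.15)&(z<.025);print(np.percentile(z[mm],[5,25,50,75,90,97]).round(4))
```

```text
disc [ 0.4237 -0.2356  0.0302] 0.0289 0.0314
table [ 0.3683 -0.2596 -0.001 ] -0.002 0.0006
mat [ 0.4216 -0.3194  0.0063] 0.0046 0.0075
mat2 [ 0.4012 -0.3118  0.01  ] 0.005 0.179
[-0.0003  0.0002 -0.0453 -0.0094 -0.001 ] 0.0020498471678721494
[-0.0016 -0.0003  0.0064  0.0088  0.0103  0.0114]
```

```bash
python3 -m pendant '[[[0,0,-0.1],[0,0,0],255],[[0,0,0],[0,0,0],255],[[0,0,0],[0,0,0],255]]'
```

```text
clock: 11.15
position: [0.447, -0.2384, 0.0544]
ee_rot: [0.761, 0.649, 0.001, 0.001]
ft_force: [0.5, 0.7, -1.3]
grip_width: 0.313
```

```bash
python3 -m pendant '[[[0,0,-0.15],[0,0,0],255],[[0,0,0],[0,0,0],255]]'; python3 -m pendant '[[[0,0,-0.15],[0,0,0],255],[[0,0,0],[0,0,0],255]]'
```

```text
clock: 11.4
position: [0.4475, -0.2386, 0.0544]
ee_rot: [0.761, 0.649, 0.001, 0.002]
ft_force: [-0.2, -0.2, -1.5]
grip_width: 0.31
clock: 11.65
position: [0.448, -0.2388, 0.0543]
ee_rot: [0.761, 0.649, 0.001, 0.002]
ft_force: [0.2, -0.1, -1.6]
grip_width: 0.313
```

It's in contact, since z no longer falls. Releasing.

```bash
python3 -m pendant '[[[0,0,0],[0,0,0],180],[[0,0,0],[0,0,0],120],[[0,0,0],[0,0,0],60],[[0,0,0],[0,0,0],0],[[0,0,0],[0,0,0],0],[[0,0,0],[0,0,0],0]]'; python3 -c "
from h import *
c=cam('wrist');save(c,'w7.png')"
```

```text
clock: 12.4
position: [0.4479, -0.2387, 0.0537]
ee_rot: [0.761, 0.649, 0.001, 0.002]
ft_force: [0.1, 0.8, 0.7]
grip_width: 1.003
```

View pics/w7.png

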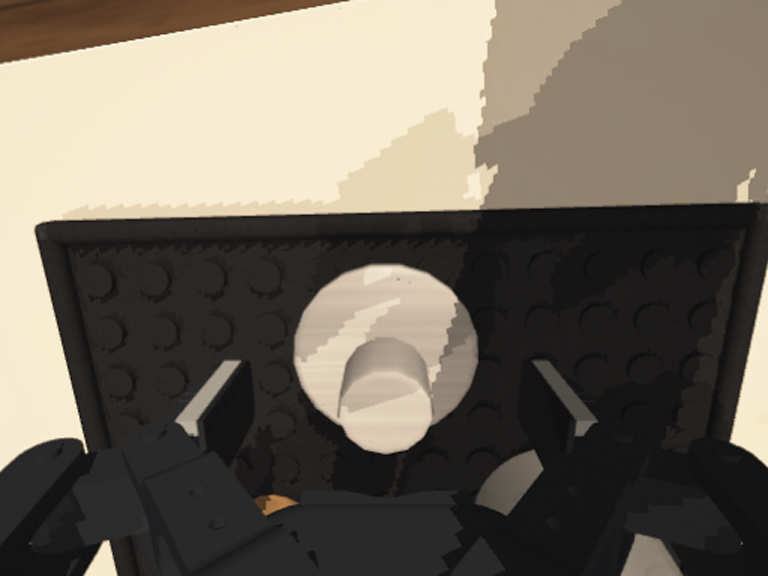

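The cover stands upright on the mat with its disc at (386,350), and the pads are clear. Going straight up, then over to the stopper.

```bash
python3 -m pendant '[[[0,0,2],[0,0,0],0],[[0,0,4],[0,0,0],0],[[0,0,5],[0,0,0],0],[[0,0,4],[0,0,0],0],[[0,0,0],[0,0,0],0]]'
python3 - <<'E'
from h import *
import legp
go([.5325,-.304,.18],[0,0,1],80)
legp.show([.5325,-.304,.18],[0,0,1],80)
E
```

```text
clock: 13.08
position: [0.4467, -0.2382, 0.2079]
ee_rot: [0.761, 0.649, 0.001, 0.001]
ft_force: [-0.2, -0.4, -0.9]
grip_width: 1.002
t 13.07 tcp [ 0.4467 -0.2382  0.2079] d [ 8.58 -6.58 -2.99] rv [ 0.05  0.16 -0.89] n 2 per [ 4.29 -3.29 -1.5 ] [ 0.03  0.08 -0.44] F [-0.2 -0.4 -0.9] grip 1.002 q [ 0.28  0.09  0.13  1.83 -0.01  1.21  1.82]
t 13.07 q [ 0.28  0.09  0.13  1.83 -0.01  1.21  1.82] fk err [-0.    0.   -0.01] F [-0.22 -0.4  -0.85] g 1.0016692600827732
   [ 2.86 -2.19 -1.  ] [ 0.02  0.06 -0.31]
   [ 2.86 -2.19 -1.  ] [ 0.02  0.06 -0.31]
   [ 2.86 -2.19 -1.  ] [ 0.02  0.06 -0.31]
end q [ 0.32  0.35  0.15  1.6  -0.06  1.19  1.88] err 3.7470982184699696e-08 minmargin 0.6591109373838644
```

```bash
python3 -m pendant '[[[2.9,-2.2,-0.5],[0,0,-0.3],0],[[2.9,-2.2,-0.5],[0,0,-0.3],0],[[2.8,-2.2,-1],[0,0,-0.3],0],[[0,0,0],[0,0,0],0]]'
cat > ws.py <<'E'
from h import *
import sys
go([.5325,-.304,.088],[0,0,1],80)
c=cam('wrist');save(c,sys.argv[1]);P=cloud(c)
m=(c['range_z']>0)&(np.linalg.norm(P[...,:2]-[.532,-.304],axis=-1)<.042)&(P[...,2]>.05)&(P[...,2]<.125)
p=P[m];x,r,e,md=fit(p,STOP,[.5325,-.304,.0105,0,0]);print(len(p),x.round(4),r.apply([0,0,1]).round(3),e.round(4),md.round(4),'head',(x[:3]+r.apply([0,0,.078])).round(4))
E
python3 ws.py w8.png
```

```text
clock: 13.58
position: [0.534, -0.3053, 0.184]
ee_rot: [0.766, 0.643, 0.0, -0.0]
ft_force: [-0.8, 0.9, 0.6]
grip_width: 0.998
t 13.57 tcp [ 0.534  -0.3053  0.184 ] d [-0.15  0.13 -9.8 ] rv [-0.02  0.02 -0.01] n 2 per [-0.08  0.06 -4.9 ] [-0.01  0.01 -0.01] F [-0.8  0.9  0.6] grip 0.998 q [ 0.32  0.35  0.16  1.58 -0.06  1.21  1.88]
4091 [ 0.5302 -0.3044  0.0091 -0.0011  0.0035] [0.004 0.001 1.   ] 0.0007 0.0005 head [ 0.5305 -0.3043  0.0871]
```

View pics/w8.png

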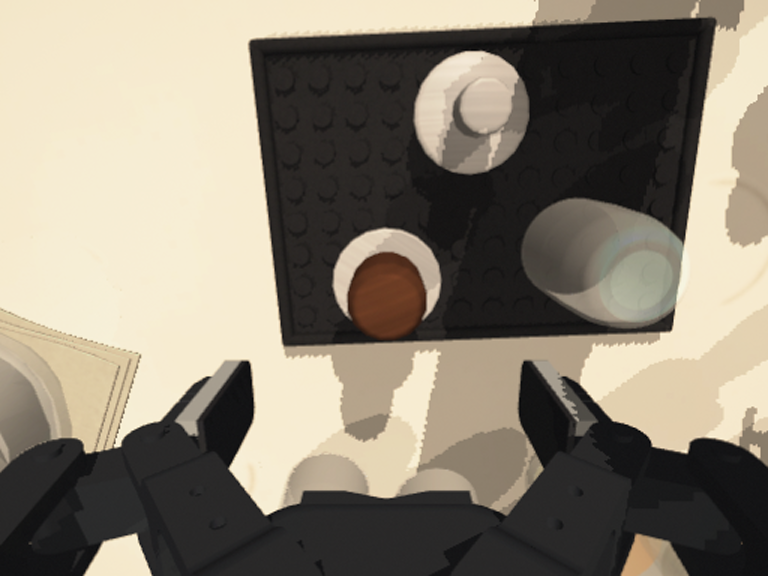

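The stopper head is at (387,297), centred between the pads. The cover stands at (472,110) and the tumbler at (610,262) is clear. Descending.

```bash
python3 -m pendant '[[[-0.3,0.1,-2.5],[0,0,0],0],[[0,0,-3],[0,0,0],0],[[0,0,-2],[0,0,0],0],[[0,0,0],[0,0,0],0]]'; python3 -c "
from h import *
go([.531,-.3043,.090],[0,0,1],80)"
```

```text
clock: 14.12
position: [0.5279, -0.3012, 0.1078]
ee_rot: [0.766, 0.643, 0.001, -0.001]
ft_force: [0.4, 0.3, 0.6]
grip_width: 0.999
t 14.12 tcp [ 0.5279 -0.3012  0.1078] d [ 0.31 -0.31 -1.98] rv [-0.1   0.01 -0.08] n 1 per [ 0.31 -0.31 -1.98] [-0.1   0.01 -0.08] F [0.4 0.3 0.6] grip 0.999 q [ 0.33  0.41  0.15  1.68 -0.07  1.07  1.89]
```

```bash
python3 -m pendant '[[[0.3,-0.3,-1],[0,0,0],0],[[0,0,-0.9],[0,0,0],0],[[0,0,0],[0,0,0],0]]'; python3 -c "
from h import *
go([.531,-.3043,.090],[0,0,1],80)"
```

```text
clock: 14.5
position: [0.5316, -0.3044, 0.0898]
ee_rot: [0.766, 0.643, 0.001, 0.001]
ft_force: [0.4, 0.3, 0.9]
grip_width: 1.0
t 14.5 tcp [ 0.5316 -0.3044  0.0898] d [-0.06  0.01 -0.18] rv [-0.05  0.16 -0.09] n 1 per [-0.06  0.01 -0.18] [-0.05  0.16 -0.09] F [0.4 0.3 0.9] grip 1.0 q [ 0.33  0.43  0.15  1.68 -0.07  1.03  1.9 ]
```

```bash
python3 -m pendant '[[[-0.05,0,-0.2],[0,0,0],0],[[0,0,0],[0,0,0],60],[[0,0,0],[0,0,0],140],[[0,0,0],[0,0,0],200],[[0,0,0],[0,0,0],255],[[0,0,0],[0,0,0],255],[[0,0,0],[0,0,0],255],[[0,0,0],[0,0,0],255]]' 60; python3 -c "
from h import *
go([.531,-.3043,.090],[0,0,1],80)"
```

```text
clock: 15.5
position: [0.5318, -0.3047, 0.089]
ee_rot: [0.766, 0.643, 0.002, 0.001]
ft_force: [0.6, 0.3, -0.7]
grip_width: 0.445
t 15.5 tcp [ 0.5318 -0.3047  0.089 ] d [-0.08  0.04 -0.1 ] rv [-0.01  0.26 -0.1 ] n 1 per [-0.08  0.04 -0.1 ] [-0.01  0.26 -0.1 ] F [ 0.6  0.3 -0.7] grip 0.445 q [ 0.33  0.43  0.15  1.68 -0.07  1.03  1.9 ]
```

```bash
python3 -m pendant '[[[0,0,1],[0,0,0],255],[[0,0,3],[0,0,0],255],[[0,0,5],[0,0,0],255],[[0,0,5],[0,0,0],255],[[0,0,5],[0,0,0],255],[[0,0,0],[0,0,0],255]]'
cat > ps.py <<'E'
from plan import *
from h import AX,MOUTH
from workcell import manip
np.set_printoptions(precision=2,suppress=True)
q0=np.array(manip.get_obs()['joint_pos']);print(q0)
PRE=MOUTH+.028*AX+.10*AX; INS=MOUTH+.028*AX
for yaw in (70,80,84,95):
  for via in ([.45,-.10,.40],[.40,-.05,.42],[.35,0,.40],[.45,-.2,.45]):
    q=q0
    mm=9;n=0
    for pt,ax,y in [(np.array(via),[0,0,1],yaw),(PRE,AX,yaw),(INS,AX,yaw)]:
        q,r,e,m=leg(q,pt-.002*0,tool(ax,y));n+=len(r);mm=min(m,mm)
        if pt is PRE: qp=q
    print(yaw,via,n,'min',round(mm,2),'e',round(e,4),qp,q)
E
python3 ps.py; python3 -c "
from h import *
go(MOUTH+.128*AX,AX)
c=cam('wrist');save(c,'w9.png')
o=manip.get_obs();P=cloud(c);Rt=R.from_quat(o['ee_rot']);pt=Rt.inv().apply(P.reshape(-1,3)-o['position']).reshape(P.shape)
m=(c['range_z']>0)&(np.hypot(pt[...,0],pt[...,1])<.04)&(pt[...,2]<.05)&(pt[...,2]>-.03)&(c['pixels'][...,0]>60)&~((abs(pt[...,0])>.019)&(pt[...,2]<.022))
x,r,e,md=fit(pt[m]*[1,-1,-1],STOP,[0,0,-.078,0,0]);print(m.sum(),x.round(4),r.apply([0,0,1]).round(3),e.round(4),md.round(4))
"
```

```text
clock: 16.25
position: [0.5298, -0.3041, 0.2875]
ee_rot: [0.766, 0.643, 0.002, 0.001]
ft_force: [-0.0, -0.1, -1.3]
grip_width: 0.445
[ 0.31  0.28  0.17  1.45 -0.05  1.41  1.88]
70 [0.45, -0.1, 0.4] 12 min 0.12 e 0.0 [-0.05 -0.38 -0.39  1.92  0.12  1.15  0.78] [-0.02 -0.24 -0.41  2.01  0.19  0.94  0.73]
70 [0.4, -0.05, 0.42] 14 min 0.12 e 0.0 [-0.02 -0.38 -0.41  1.92  0.11  1.15  0.79] [ 0.01 -0.24 -0.44  2.01  0.18  0.94  0.73]
70 [0.35, 0, 0.4] 15 min 0.12 e 0.0 [ 0.01 -0.38 -0.43  1.92  0.09  1.15  0.81] [ 0.04 -0.24 -0.46  2.01  0.17  0.93  0.74]
70 [0.45, -0.2, 0.45] 14 min 0.12 e 0.0 [ 0.   -0.38 -0.42  1.92  0.1   1.15  0.8 ] [ 0.03 -0.24 -0.45  2.01  0.18  0.93  0.74]
80 [0.45, -0.1, 0.4] 12 min 0.12 e 0.0 [-0.04 -0.38 -0.39  1.92  0.11  1.15  0.94] [-0.01 -0.24 -0.42  2.01  0.19  0.94  0.88]
80 [0.4, -0.05, 0.42] 14 min 0.12 e 0.0 [-0.01 -0.38 -0.41  1.92  0.1   1.15  0.95] [ 0.02 -0.24 -0.44  2.01  0.18  0.94  0.89]
80 [0.35, 0, 0.4] 15 min 0.12 e 0.0 [ 0.02 -0.38 -0.43  1.92  0.09  1.15  0.96] [ 0.05 -0.24 -0.47  2.01  0.17  0.93  0.9 ]
80 [0.45, -0.2, 0.45] 14 min 0.12 e 0
[... 699 characters left out ...]
  2.01  0.18  0.94  1.12]
95 [0.4, -0.05, 0.42] 14 min 0.12 e 0.0 [-0.   -0.38 -0.42  1.92  0.1   1.15  1.19] [ 0.03 -0.24 -0.45  2.01  0.18  0.93  1.13]
95 [0.35, 0, 0.4] 15 min 0.12 e 0.0 [ 0.02 -0.38 -0.43  1.92  0.09  1.15  1.2 ] [ 0.05 -0.24 -0.47  2.01  0.17  0.93  1.13]
95 [0.45, -0.2, 0.45] 15 min 0.12 e 0.0 [ 0.04 -0.38 -0.45  1.92  0.08  1.14  1.2 ] [ 0.07 -0.24 -0.49  2.    0.16  0.93  1.14]
t 16.25 tcp [ 0.5298 -0.3041  0.2875] d [-8.15 42.85  9.35] rv [ -3.92 -27.5    3.74] n 8 per [-1.02  5.36  1.17] [-0.49 -3.44  0.47] F [-0.  -0.1 -1.3] grip 0.445 q [ 0.31  0.28  0.17  1.45 -0.05  1.41  1.88]
10277 [-0.0006  0.0021 -0.0778  0.0229 -0.0009] [-0.001 -0.023  1.   ] 0.0007 0.0004
```

View pics/w9.png

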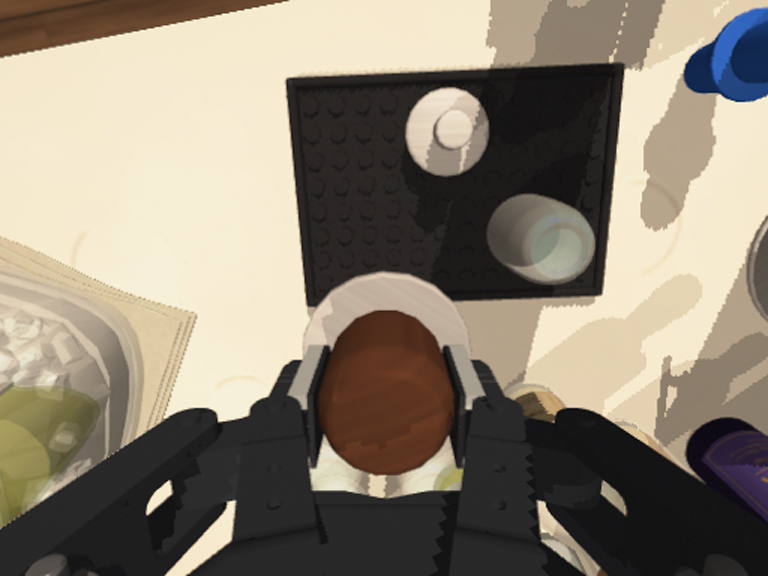

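The stopper is held firmly at (387,390), tilted about 1.3° in the jaws. I'll compensate for that using its fitted pose in the tool frame.

```bash
cat >> h.py <<'E'
TS_O=np.array([-.0006,-.0021,.0778]);TS_A=np.array([-.001,.023,-1.])
def goS(dist,yaw=YAW,mouth=None):
    # stopper origin at mouth+dist*AX, axis AX
    mouth=MOUTH if mouth is None else mouth
    o=manip.get_obs();Rt=tool(AX,yaw)
    a=Rt.apply(TS_A/np.linalg.norm(TS_A));C=R.align_vectors([AX],[a])[0];
    ang=np.cross(a,AX);Rt=R.from_rotvec(ang)*Rt
    tcp=mouth+dist*AX-Rt.apply(TS_O)
    d=(tcp-o['position'])*100;rv=np.degrees((Rt*R.from_quat(o['ee_rot']).inv()).as_rotvec())
    Rc=R.from_quat(o['ee_rot']);so=o['position']+Rc.apply(TS_O)-mouth;ca=Rc.apply(TS_A)
    print('t',round(float(o['clock']),2),'tcp',np.round(o['position'],4),'d',d.round(2),'rv',rv.round(2),'F',np.round(o['ft_force'],1),'grip',round(float(o['grip_width']),3),'q',np.round(o['joint_pos'],2))
    print('  stopper origin along AX mm',round(so@AX*1000,1),'lateral mm',((so-AX*(so@AX))*1000).round(1),'tilt err deg',np.degrees(np.arccos(min(1,ca@AX/np.linalg.norm(ca)))).round(2))
E
python3 -m pendant '[[[-1,4,2],[0,0,0.5],255],[[-1,5,2],[0,0,0.5],255],[[-1.5,5,2],[0,0,0.5],255],[[-1.5,5,2],[0,0,0.5],255],[[-1.5,5,2],[-0.5,-3,0.5],255],[[-1,5,0.5],[-0.5,-4,0.5],255],[[-0.5,5,0],[-0.5,-4,0.5],255]]'; python3 -c "
from h import *
goS(.05)"
```

```text
clock: 17.18
position: [0.4418, 0.0438, 0.3823]
ee_rot: [0.744, 0.662, 0.061, 0.068]
ft_force: [2.1, -0.4, -1.0]
grip_width: 0.449
t 17.18 tcp [0.4418 0.0438 0.3823] d [0.59 8.14 0.04] rv [ -2.14 -18.72   0.52] F [ 2.1 -0.4 -1. ] grip 0.449 q [-0.03 -0.23 -0.18  1.78  0.02  1.41  1.25]
  stopper origin along AX mm 52.6 lateral mm [-28.7 -79.  -10.7] tilt err deg 18.84
```

```bash
python3 -m pendant '[[[0,1.5,0.6],[-0.5,-5,0.1],255],[[0.2,2.2,0.3],[-0.5,-5,0.1],255],[[0.2,2.2,0],[-0.5,-5,0.1],255],[[0.2,2.2,-0.3],[-0.5,-4,0.1],255],[[0,0,0],[0,0,0],255]]'; python3 -c "
from h import *
goS(.05)"
```

```text
clock: 17.8
position: [0.4439, 0.1309, 0.3819]
ee_rot: [0.716, 0.649, 0.171, 0.191]
ft_force: [-0.8, -0.4, -2.1]
grip_width: 0.448
t 17.8 tcp [0.4439 0.1309 0.3819] d [ 0.39 -0.58  0.08] rv [ 0.17  0.44 -0.39] F [-0.8 -0.4 -2.1] grip 0.448 q [-0.07 -0.4  -0.39  1.96  0.14  1.11  0.97]
  stopper origin along AX mm 51.4 lateral mm [-2.7  5.8 -1.8] tilt err deg 0.46
```

Correct the pose, then take a look at the rim.

```bash
python3 -m pendant '[[[0.4,-0.6,0.1],[0.2,0.4,-0.4],255],[[0,0,0],[0,0,0],255]]'; python3 -c "
from h import *
goS(.0)
c=cam('wrist');save(c,'w10.png')
c=cam('scene');save(c,'s10.png',(160,90,270,190),7)
"
```

```text
clock: 18.05
position: [0.4481, 0.1227, 0.3817]
ee_rot: [0.721, 0.646, 0.167, 0.188]
ft_force: [0.2, -0.6, -1.0]
grip_width: 0.445
t 18.05 tcp [0.4481 0.1227 0.3817] d [ 2.3  -0.01 -4.31] rv [-0.02 -0.19  0.15] F [ 0.2 -0.6 -1. ] grip 0.445 q [-0.07 -0.39 -0.37  1.96  0.13  1.12  0.99]
  stopper origin along AX mm 48.8 lateral mm [-0.4 -2.4 -0.1] tilt err deg 0.21
```

View pics/w10.png

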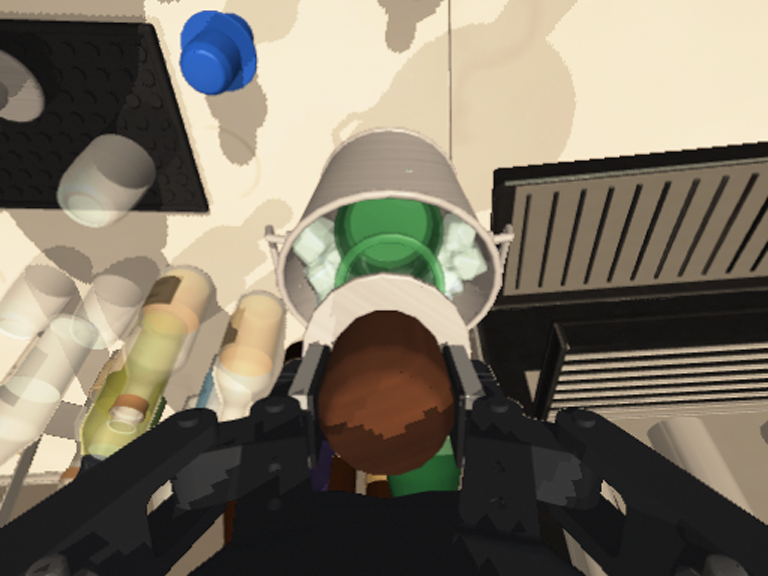

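View pics/s10.png

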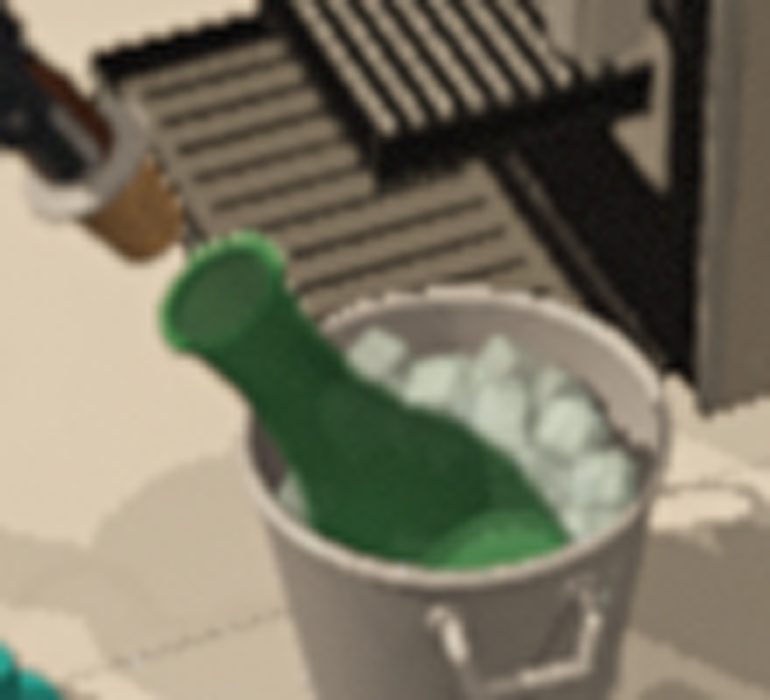

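The cork tip is aligned with the mouth, with the rim centre at (390,270) and the collar at (387,340). Moving in, with a small y correction.

```bash
python3 -m pendant '[[[0.7,0.15,-1.2],[0,-0.2,0.1],255],[[0.7,0,-1.2],[0,0,0],255],[[0,0,0],[0,0,0],255]]'; python3 -c "
from h import *
goS(.0)"
```

```text
clock: 18.52
position: [0.463, 0.1245, 0.3553]
ee_rot: [0.72, 0.646, 0.169, 0.188]
ft_force: [-0.8, -0.9, -0.9]
grip_width: 0.448
t 18.52 tcp [0.463  0.1245 0.3553] d [ 0.81 -0.18 -1.67] rv [-0.03 -0.03  0.04] F [-0.8 -0.9 -0.9] grip 0.448 q [-0.06 -0.35 -0.38  1.99  0.15  1.05  0.97]
  stopper origin along AX mm 18.6 lateral mm [0.6 0.9 0.2] tilt err deg 0.04
```

```bash
python3 -m pendant '[[[0.4,-0.1,-0.8],[0,0,0],255],[[0.4,-0.05,-0.8],[0,0,0],255],[[0.4,-0.05,-0.8],[0,0,0],255],[[0,0,0],[0,0,0],255]]'; python3 -c "
from h import *
goS(-.05)"
```

```text
clock: 19.02
position: [0.4758, 0.1223, 0.3293]
ee_rot: [0.72, 0.646, 0.168, 0.188]
ft_force: [0.4, -0.7, -1.2]
grip_width: 0.443
t 19.02 tcp [0.4758 0.1223 0.3293] d [ 1.86 -0.22 -3.49] rv [-0.02 -0.07  0.04] F [ 0.4 -0.7 -1.2] grip 0.443 q [-0.05 -0.32 -0.39  2.02  0.17  0.99  0.95]
  stopper origin along AX mm -10.4 lateral mm [-0.2  0.2 -0.1] tilt err deg 0.07
```

```bash
python3 -m pendant '[[[0.47,-0.05,-0.88],[0,0,0],255],[[0.47,-0.05,-0.88],[0,0,0],255],[[0,0,0],[0,0,0],255]]'; python3 -c "
from h import *
goS(-.05)"
```

```text
clock: 19.4
position: [0.4861, 0.1213, 0.3108]
ee_rot: [0.72, 0.646, 0.169, 0.188]
ft_force: [0.3, -0.9, -1.3]
grip_width: 0.446
t 19.4 tcp [0.4861 0.1213 0.3108] d [ 0.84 -0.11 -1.64] rv [-0.03 -0.02  0.04] F [ 0.3 -0.9 -1.3] grip 0.446 q [-0.04 -0.28 -0.39  2.03  0.19  0.94  0.94]
  stopper origin along AX mm -31.6 lateral mm [0.2 0.2 0.1] tilt err deg 0.02
```

```bash
python3 -m pendant '[[[0.38,-0.05,-0.75],[0,0,0],255],[[0.23,-0.03,-0.44],[0,0,0],255],[[0,0,0],[0,0,0],255]]'; python3 -c "
from h import *
goS(-.05)"
```

```text
clock: 19.77
position: [0.4936, 0.1202, 0.2996]
ee_rot: [0.72, 0.646, 0.17, 0.189]
ft_force: [0.7, -1.3, -1.3]
grip_width: 0.448
t 19.77 tcp [0.4936 0.1202 0.2996] d [ 0.08 -0.01 -0.52] rv [-0.05  0.17  0.06] F [ 0.7 -1.3 -1.3] grip 0.448 q [-0.04 -0.26 -0.4   2.04  0.2   0.91  0.93]
  stopper origin along AX mm -45.0 lateral mm [ 1.7 -0.2  0.9] tilt err deg 0.16
```

```bash
python3 -m pendant '[[[0,0,-0.3],[0,0.2,0],255],[[0,0,0],[0,0,0],255]]'; python3 -c "
from h import *
goS(-.05)"
```

```text
clock: 20.02
position: [0.4947, 0.1201, 0.2981]
ee_rot: [0.72, 0.646, 0.17, 0.189]
ft_force: [2.9, -0.5, -1.5]
grip_width: 0.445
t 20.02 tcp [0.4947 0.1201 0.2981] d [-0.02  0.01 -0.37] rv [-0.07  0.15  0.07] F [ 2.9 -0.5 -1.5] grip 0.445 q [-0.04 -0.26 -0.4   2.04  0.21  0.9   0.93]
  stopper origin along AX mm -46.8 lateral mm [ 1.9 -0.2  1. ] tilt err deg 0.15
```

```bash
python3 -c "
from h import *
c=cam('wrist');save(c,'w11.png')
c=cam('scene');save(c,'s11.png',(160,90,240,170),8)
c=cam('top');save(c,'t11.png',(140,150,230,240),8)
"
```

```text
(no output)
```

View pics/w11.png

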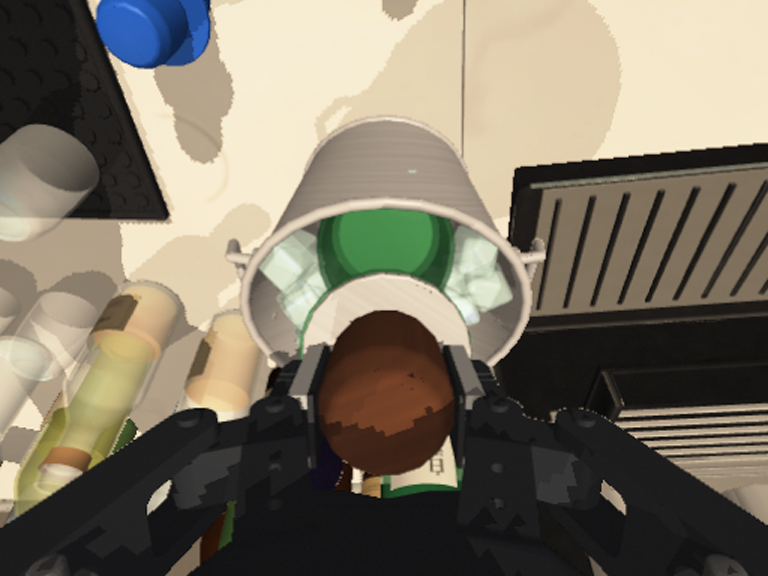

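View pics/s11.png

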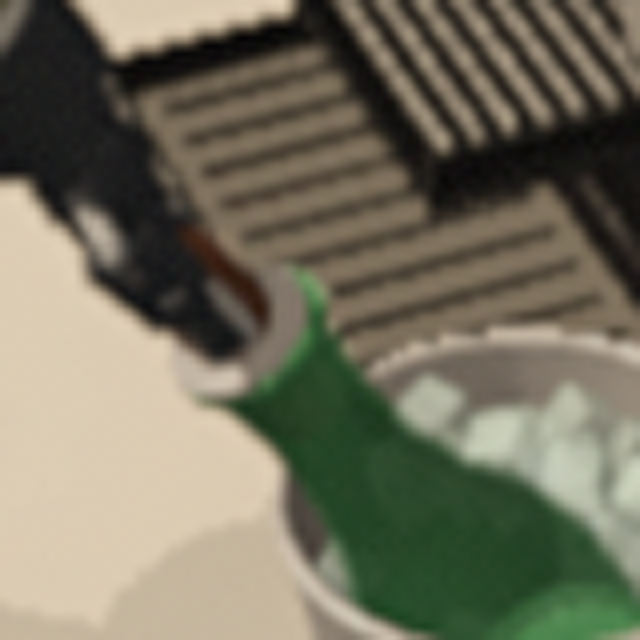

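The collar is almost on the rim, which shows as a thin green crescent at (385,275). Pressing further along the axis.

```bash
python3 -m pendant '[[[0.1,0,-0.4],[0,0,0],255],[[0,0,0],[0,0,0],255]]'; python3 -c "
from h import *
goS(-.05)"
python3 -m pendant '[[[0.1,0,-0.5],[0,0,0],255],[[0.1,0,-0.5],[0,0,0],255]]'; python3 -c "
from h import *
goS(-.05)"
```

```text
clock: 20.42
position: [0.4958, 0.1201, 0.2975]
ee_rot: [0.72, 0.645, 0.171, 0.191]
ft_force: [2.1, -1.6, -1.8]
grip_width: 0.444
t 20.43 tcp [0.4958 0.1201 0.2975] d [-0.14  0.01 -0.31] rv [-0.02  0.36  0.1 ] F [ 2.1 -1.6 -1.8] grip 0.444 q [-0.04 -0.26 -0.4   2.04  0.21  0.9   0.92]
  stopper origin along AX mm -47.9 lateral mm [ 2.8 -0.2  1.5] tilt err deg 0.36
clock: 20.68
position: [0.4971, 0.1202, 0.2968]
ee_rot: [0.719, 0.644, 0.173, 0.194]
ft_force: [-58.8, -12.7, 58.7]
grip_width: 0.449
t 20.68 tcp [0.4971 0.1202 0.2968] d [-0.26 -0.01 -0.24] rv [0.14 0.78 0.22] F [-58.8 -12.7  58.7] grip 0.449 q [-0.04 -0.26 -0.4   2.05  0.22  0.89  0.91]
  stopper origin along AX mm -49.1 lateral mm [ 3.9 -0.2  2.1] tilt err deg 0.81
```

```bash
python3 -m pendant '[[[-0.1,0,0.1],[0,0,0],255],[[0,0,0],[0,0,0],255]]'; python3 -c "
from h import *
goS(-.05)
c=cam('wrist');save(c,'w12.png')
o=manip.get_obs();P=cloud(c);Rt=R.from_quat(o['ee_rot']);pt=Rt.inv().apply(P.reshape(-1,3)-o['position']).reshape(P.shape)
rgb=c['pixels'].astype(int)
m=(c['range_z']>0)&(np.hypot(pt[...,0],pt[...,1])<.04)&(pt[...,2]<.05)&(pt[...,2]>-.03)&(rgb[...,0]>60)&(rgb[...,0]>=rgb[...,1])&~((abs(pt[...,0])>.019)&(pt[...,2]<.022))
x,r,e,md=fit(pt[m]*[1,-1,-1],STOP,[0,0,-.078,0,0]);print(m.sum(),x.round(4),r.apply([0,0,1]).round(3),e.round(4),md.round(4))
a=Rt.apply(r.apply([0,0,1])*[1,-1,-1]);og=o['position']+Rt.apply(x[:3]*[1,-1,-1]);dd=og-MOUTH
print('axis',a.round(3),'AX',AX.round(3),'ang',np.degrees(np.arccos(a@AX)).round(2),'along',(dd@AX).round(4),'lat',(dd-AX*(dd@AX)).round(4))
"
```

```text
clock: 20.92
position: [0.4954, 0.1205, 0.2986]
ee_rot: [0.719, 0.644, 0.173, 0.194]
ft_force: [1.5, -1.0, 2.1]
grip_width: 0.447
t 20.93 tcp [0.4954 0.1205 0.2986] d [-0.1  -0.04 -0.41] rv [0.16 0.83 0.21] F [ 1.5 -1.   2.1] grip 0.447 q [-0.04 -0.26 -0.4   2.05  0.22  0.9   0.91]
  stopper origin along AX mm -46.8 lateral mm [ 3.5 -0.1  1.8] tilt err deg 0.85
8377 [-0.0002  0.0058 -0.0791  0.0492 -0.0018] [-0.002 -0.049  0.999] 0.0007 0.0005
axis [-0.456  0.051  0.888] AX [-0.467  0.05   0.883] ang 0.68 along -0.0484 lat [0.0003 0.0007 0.0001]
```

View pics/w12.png

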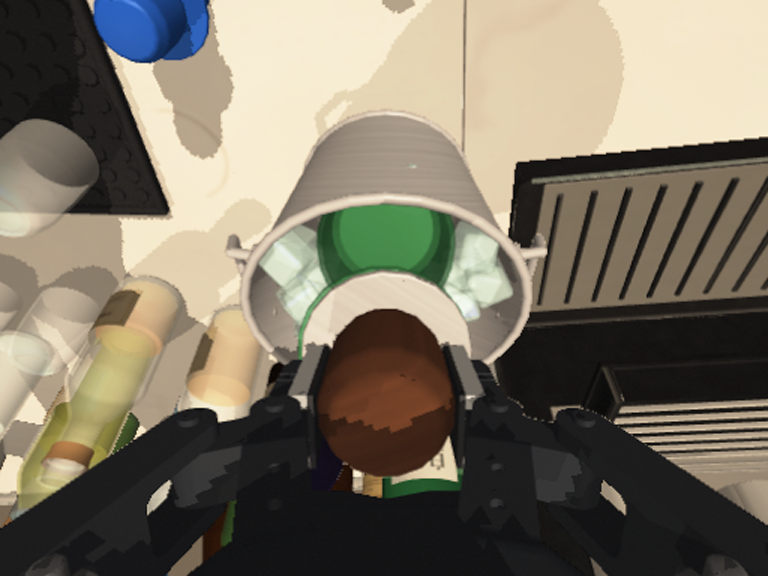

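By the fit, the stopper is coaxial within 1 mm and 0.7°, and within about 1.5 mm of home. Releasing and checking.

```bash
python3 -m pendant '[[[0,0,0],[0,0,0],200],[[0,0,0],[0,0,0],120],[[0,0,0],[0,0,0],60],[[0,0,0],[0,0,0],0],[[0,0,0],[0,0,0],0],[[0,0,0],[0,0,0],0]]'
cat > chk.py <<'E'
from h import *
import sys
c=cam('wrist');save(c,sys.argv[1])
o=manip.get_obs();P=cloud(c)
rgb=c['pixels'].astype(int);q=P-MOUTH;al=q@AX;rad=np.linalg.norm(q-al[...,None]*AX,axis=-1)
m=(c['range_z']>0)&(rad<.036)&(al>-.002)&(al<.06)&(rgb[...,0]>60)&(rgb[...,0]>=rgb[...,1]-3)
a0=np.cross([0,0,1],AX);a0=a0/np.linalg.norm(a0)*np.radians(28)
x,r,e,md=fit(P[m],STOP,list(MOUTH-.049*AX)+[a0[0],a0[1]]);a=r.apply([0,0,1]);dd=x[:3]-MOUTH
print('t',o['clock'],m.sum(),e.round(4),md.round(4),'ang',np.degrees(np.arccos(a@AX)).round(2),'along',(dd@AX).round(4),'lat',(dd-AX*(dd@AX)).round(4))
E
python3 chk.py w13.png; python3 -c "
from h import *
go(MOUTH+.1*AX,AX)"
```

```text
clock: 21.72
position: [0.4948, 0.121, 0.2959]
ee_rot: [0.719, 0.645, 0.171, 0.193]
ft_force: [-0.0, -0.1, -0.9]
grip_width: 1.001
t 21.775 9366 0.0007 0.0005 ang 0.54 along -0.0501 lat [0.0008 0.0001 0.0004]
t 21.77 tcp [0.4948 0.1209 0.2959] d [-3.35  0.21  6.03] rv [0.34 1.88 0.2 ] n 2 per [-1.67  0.1   3.02] [0.17 0.94 0.1 ] F [ 0.1  0.6 -0.2] grip 0.999 q [-0.04 -0.26 -0.4   2.05  0.22  0.9   0.91]
```

View pics/w13.png

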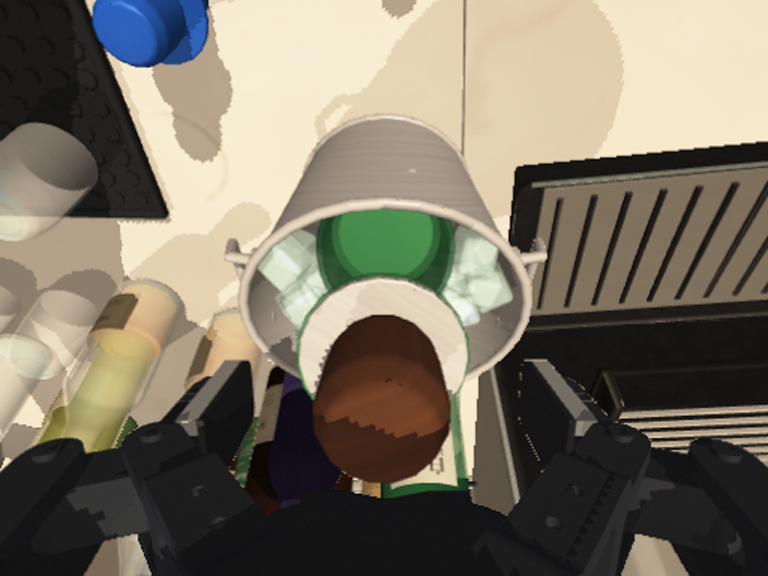

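After release, the stopper settled at 50.1 mm depth, 0.5° off the axis, with its collar on the rim around (384,335). Retreating along the axis.

```bash
python3 -m pendant '[[[-0.9,0.1,1.8],[0,0,0],0],[[-1.4,0.1,2.6],[0,0,0],0],[[-1.4,0.1,2.6],[0,0,0],0],[[-1.4,0.1,2.6],[0,0,0],0],[[-0.5,0.1,1],[0,0,0],0],[[0,0,0],[0,0,0],0]]'; python3 chk.py w14.png
python3 - <<'E'
from h import *
c=cam('scene');save(c,'s14.png',(150,60,390,340),2.1)
P=cloud(c);o=manip.get_obs();print(o['position'],o['joint_pos'].round(2),c['T'].shape)
for nm in ('scene','top'):
    c=cam(nm);P=cloud(c);rgb=c['pixels'].astype(float);ok=c['range_z']>0
    m=ok&(np.linalg.norm(P[...,:2]-[.447,-.238],axis=-1)<.04)&(P[...,2]>.025)&(P[...,2]<.08)
    x,r,e,md=fit(P[m],COVER,[.447,-.238,.01,0,0]);print(nm,'cover',x[:3].round(4),r.apply([0,0,1]).round(3),e.round(4))
    m=ok&(np.linalg.norm(P[...,:2]-[.545,-.177],axis=-1)<.05)&(P[...,2]>.088)&(P[...,2]<.11);print('tumbler',P[m].mean(0).round(3),m.sum())
    m=ok&(np.linalg.norm(P[...,:2]-[.80,0],axis=-1)<.05)&(P[...,2]>.2)&(P[...,2]<.32);print('bottle',P[m].mean(0).round(3),m.sum())
E
```

```text
clock: 22.52
position: [0.4367, 0.1259, 0.4039]
ee_rot: [0.72, 0.645, 0.171, 0.193]
ft_force: [0.2, -0.6, -0.4]
grip_width: 1.001
t 22.575 3124 0.0008 0.0005 ang 0.21 along -0.05 lat [0.0012 0.0001 0.0006]
[0.43668988 0.12554525 0.40276467] [-0.07 -0.42 -0.38  1.93  0.13  1.16  0.99] (4, 4)
scene cover [ 0.4482 -0.2384  0.0105] [0.007 0.001 1.   ] 0.0019
tumbler [ 0.542 -0.183  0.096] 222
bottle [ 0.802 -0.005  0.244] 401
top cover [ 0.4491 -0.2404  0.01  ] [0.023 0.077 0.997] 0.0024
tumbler [ 0.543 -0.18   0.094] 203
bottle [ 0.799 -0.     0.244] 299
```

View pics/w14.png

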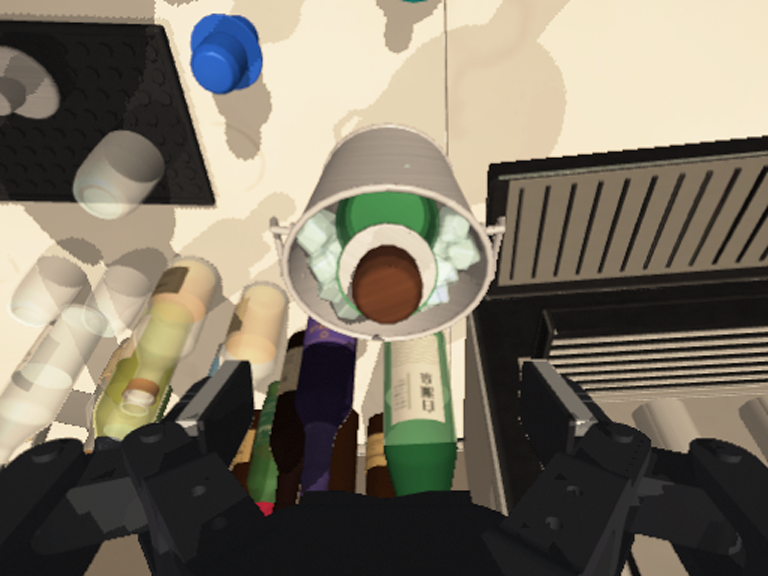

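View pics/s14.png

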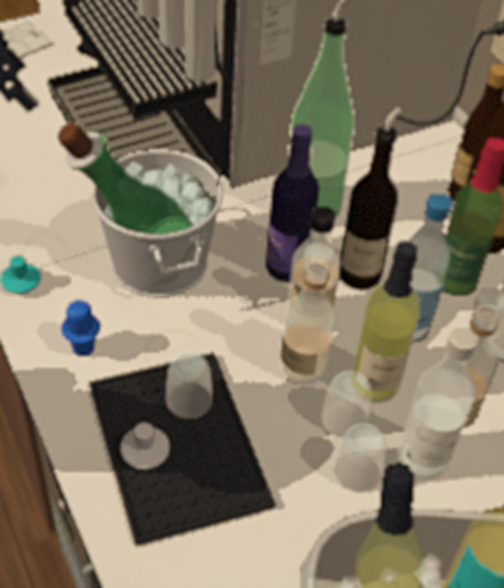

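Everything is in place: the stopper is in the neck at (78,145), the cover is knob up on the mat at (145,445), and the tumbler and violet bottle haven't moved. Handing in.

```bash
python3 -c "
from workcell import manip
print(manip.hand_in())"
```

```text
the job is handed in; nothing more can be done
None
```

The cover is off the carafe and stands knob up on the near half of the mat. The cork stopper is in the carafe's neck with its collar on the rim. I handed in at about 23 s, with the gripper open and about 11 cm clear.

**Last checks**
- **Stopper:** the wrist camera put it 50.0 mm into the neck, 0.2° off the axis and about 1.3 mm to one side, within the 2 mm play.
- **Cover:** it stands at about (0.448, -0.238), with its underside at mat height (z ≈ 0.010). The scene camera shows it upright. The top-camera fit gave about 4.6° of tilt, but that fit was noisier and the picture looks level.
- **Tumbler and wine bottle:** both cameras still find the tumbler within 1 mm of where it was. The bottle showed no visible movement, but I had no full before-and-after fit for it.

**What went less smoothly**
- **Joint limits:** while I was carrying the cover, joints 2 and 3 ran up against their limits, with readings just inside the range. I unwound the arm with a short detour and the cover stayed firmly held.
- **Push on the stopper:** the last push read about 84 N at the wrist, under the 120 N limit but more than I intended. The stopper turned slightly in the jaws, then settled home when released.

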